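Dry-lay the second course of a brick-bond backsplash panel

TASK

Dry-lay the second course of tiles on the backsplash panel in brick bond: butt it up to the laid first course and start it hard against the end stop, with the half tile first only if the laid course starts with a whole tile, then follow with all the whole tiles lying on the counter, every piece flat, square, flush and with no gaps. The miscut tile with the notch, which is lying in the way on the board, goes into the black tub, and so does the half tile if this course starts with a whole one. Leave the first course and the other tools and things where they are.

Things in the scene. Friction and masses are not known exactly. Their poses are not given: they have to be found in the camera images.
- panel: Grey backer board, 10 mm thick, fixed on the counter. Origin at counter level straight below the inside corner (point panel_corner). Axes: x away from the robot across the courses, y along the courses to the end stop at the left, z up. The board covers x -140 to +75, y -385 to +30 mm; its near 140 mm are bare but for the end stop. It carries two aluminium bars and the laid course.
- panel_corner (a point): Inside corner where the second course starts, on the board's top (z 10 mm); axes as the panel's. The laid course's near edge is the plane x = 0, the end stop's inner face y = 0. The second course takes x -50 to 0 mm and runs from y = 0 towards -y.
- panel_stop (a point): Middle of the end stop's inner face, on the board's top, 45 mm nearer the robot than the corner. The end stop is an aluminium bar 20 mm wide, 14 mm high above the board (a 4 mm lip at its outer edge to 20 mm), from x = -140 to +50 mm in the panel's axes. A like bar lies along the board's far side, x 50 to 70 mm, behind the laid course.
- course_full: One of two possible laid first courses (only one of the two is there, the other is absent): a mesh-backed strip of tiles, 350 x 50 x 10 mm, 0.45 kg, lying on the board hard against both bars, not to be shifted. This one starts at the end stop with a WHOLE tile (whole, whole, whole, half). Origin at the inside corner on the board's top, axes as the panel's: it covers x 0 to 50, y -350 to 0 mm.
- course_half: The other possible laid first course: same place, size, origin and axes, but it starts at the end stop with a HALF tile (half, whole, whole, whole).
- tile1: Whole tile, 100 x 50 x 10 mm, bevelled brown glazed ceramic, about 0.11 kg, lying face up. Origin at the centre of its underside, x along its length, z up out of its face. Two or three of the three whole tiles are there.
- tile2: Whole tile, the same as tile1.
- tile3: Whole tile, the same as tile1.
- half: Half tile, 50 x 50 x 10 mm, otherwise the same as tile1, about 0.055 kg. Origin at the centre of its underside, axes along its sides.
- miscut: Miscut tile left lying on the board: 100 x 50 x 10 mm with a 40 x 25 mm notch cut out of one corner, so L-shaped, about 0.09 kg. Origin at the middle of the underside of the uncut outline, x along its length; the full-width part spans x -50 to +10 mm, the narrow part x +10 to +50 mm and y -25 to 0 mm.
- tub: Open black plastic tub for waste pieces, fixed on the counter: 135 mm (x) by 190 mm (y) outside, 55 mm high, walls and floor 4 mm. Origin at the centre of its underside, z up.
- tape: Bystander: tape measure, 68 x 40 x 62 mm high, origin at the centre of its underside.
- spacers: Bystander: clear pot for tile spacers, 68 mm across, 45 mm high, origin at the centre of its underside.
- mallet: Bystander: rubber mallet lying flat, 240 mm long, 85 mm wide at the head, 56 mm high; origin on its handle under the middle, head towards +x.
- mug: Bystander: white mug, 80 mm across, 95 mm high, origin at the centre of its underside.
- nippers: Bystander: tile nippers lying flat, 165 mm long, 76 mm wide at the handles, 18 mm high, jaws towards +x.

How it is judged:
By the outcome, as a careful person would: the job done as asked, in the order asked, and still so for the second after the job is handed in, with the robot touching nothing.
Of course_full, course_half only 1 to 1 are there at a start; the rules pass over those that are not, and their reading is None.
Of tile1, tile2, tile3 only 2 to 3 are there at a start; the rules pass over those that are not, and their reading is None.
At some moment in a run one of tile1, tile2, tile3, half, miscut may be knocked a few centimetres aside while the robot is not near it.
Once in a run the grip may slacken for a moment while it holds something.
It also fails if it takes over 210 s, if anything falls off the work surface, if the arm or the gripper's body presses on something with over 40 N, if the wrist force passes 120 N, or if a joint passes its speed limit or range.

ROBOT

A 7-joint arm with a two-finger parallel gripper is mounted at the origin on the work surface. World frame = base frame: x ahead of the robot, y to its left, z up, the work surface at z = 0. Lengths are in m, angles in rad, forces in N, time in s.
With the tool pointing down it reaches from about 0.425 to 0.925 m from the base axis. Payload 6.8 kg.
Tool frame: the origin (TCP) lies on the centre line of the jaws, within the pads' length; the fingertips stand 19 mm ahead of it and the grasp point (between the pads) is the TCP; z points along the fingers, y is the line along which they close (so a half turn about z gives the same grasp; the last joint's range is limited). The gripper opens to 85 mm and grips with 20 to 120 N. Pads are 22 mm wide; open, the fingers measure 114 mm over their backs; the gripper's body (76 mm by 85 mm) begins 54 mm behind the grasp point. The pads swing forward as they close: fully open they stand 13 mm farther back than shut.
Start: joints at [1.004, 0.477, 0.022, 1.555, -0.011, 1.109, -0.083], TCP at [0.299, -0.605, 0.25] pointing down, gripper open.
Joint ranges: [-2.96, 2.96], [-0.34, 2.1], [-1.41, 1.46], [0.24, 2.44], [-1.37, 4.51], [0.17, 1.92], [-2.96, 2.96]. Speed limits (rad/s): [2.39, 2.39, 3.14, 3.14, 3.14, 3.14, 3.14].

INTERFACE

Orientations are given as a rotation vector (axis times angle).
In Python, from bench import r gives the robot as it stands. The module is installed in compiled form; this text tells all that it offers.
- The arm moves only by the tool arm_command, never from a script. Its argument "rows" is a list of rows, each an object of numbers: "fingers": the opening, from -1 (shut) to 1 (fully open); "x", "y", "z": the shift along the tool's x, y, z in m; "ax", "ay", "az": the turn, a rotation vector about the tool's x, y, z in degrees. In form: [{"fingers": .., "x": .., "y": .., "z": .., "ax": .., "ay": .., "az": ..}, ...]. A call has 1 to 10 rows; each row shifts and turns the commanded pose from where the row before left it, along the tool's axes as they then stand; what a row does not reach is not made up. A row lasts 1/12 s, in which the tool goes at most 41.7 mm and 7.16 degrees, less where a joint would pass 70% of its speed; a pose out of reach is approached as far as the arm can. A call is refused whole if a number of a shift passes 0.0417 or a number of a turn 7.16, either way. A call with a gripper value outside its range is refused whole. The fingers move at their own pace and stop on an object; "grip_force" is the grip in N (left out, the last holds). Time passes only in rows, so rows that do not move let the fingers close. It gives the time, the measured TCP pose, the force, the opening and the grip force at its end, in the units of the state.
- r.get_obs(): the state, without advancing time (a new reading comes with each control period).
- r.grab_frame(name): name is "scene" or "top" or "wrist"; returns a dict with "frame" (384x512x3 uint8, red, green, blue), "depth" (384x512 float32, m along the optical axis (not along the pixel's ray), 0 where there is no reading), "K" (3x3 intrinsics, pixels), "distortion" ([k1, k2, p1, p2, k3] as OpenCV has them; the pictures are not rectified), "world_from_camera" (4x4, takes a point from camera to world coordinates). Camera axes: x right, y down, z forward; pixel columns grow to the right and rows downward; lengths in m; the calibration is good to about 2 mm. A picture is of the moment at which its call begins.
- r.hand_in(): hands the job in; it is judged then, once.
The state is a dict: "clock": time; "joints": joint angles; "qvel": joint speeds; "tau": joint torques, N m; "tcp_pos": TCP position; "orientation": TCP orientation; "contact_force": force on the tool from outside, world axes, zero at the start; "moment": the same for the moment, N m; "grip_width": finger opening in m; "gripper_force": force on a finger pad.
Only numpy, scipy, OpenCV 4.12 (cv2) and the standard library are available. Lean on these libraries where they do the work, as an engineer would, in place of code of your own. Each camera call takes 0.05 s, during which the arm holds its last target. There are 200 camera calls.

## Working session

There is one attempt and no reset: what is moved stays moved. The work goes in short steps, Python scripts to look and compute and a tool call to move; the robot and the scene stay as the last step left them, time stands still between calls to the robot, and variables do not carry over. Pictures are saved under pics/ and viewed, at most 14 in all, crops included, and the job is handed in when it is done.

Besides the shell and the picture viewer there is one more tool, called in YAML: its name, and indented under it one key for each argument. arm_command: Moves the arm, as the interface text tells. Its arguments: {"type":"object","properties":{"rows":{"type":"array"},"grip_force":{"type":"number"}},"required":["rows"]}

```bash
mkdir -p pics; cat > h.py <<'E'
import numpy as np, cv2
from bench import r
def grab(n,save=None):
    f=r.grab_frame(n)
    if save: cv2.imwrite('pics/'+save,f['frame'][:,:,::-1])
    return f
def rays(f,uv):
    p=cv2.undistortPoints(np.float64(uv).reshape(-1,1,2),np.float64(f['K']),np.float64(f['distortion'])).reshape(-1,2)
    T=np.array(f['world_from_camera']); d=np.c_[p,np.ones(len(p))]@T[:3,:3].T
    return T[:3,3],d
def onplane(f,uv,z):
    o,d=rays(f,uv); return o+d*((z-o[2])/d[:,2])[:,None]
E
python3 - <<'E'
from h import *
a=grab('top','top0.png');b=grab('scene','scene0.png')
cv2.imwrite('pics/t.png',0) if 0 else None
print(r.get_obs()); print(a['world_from_camera'],a['K'],b['world_from_camera'])
E
```

```text
{'clock': 0.1, 'joints': array([ 1.00390489,  0.47773674,  0.02233597,  1.55630902, -0.0114974 ,
        1.10928362, -0.08313459]), 'qvel': array([-0.00130639, -0.00176556,  0.00125884, -0.00186699,  0.00106908,
        0.00052703,  0.00153487]), 'tau': array([ 4.65682082e-03, -5.97763288e+01,  1.61386382e+00, -2.81958228e+01,
        1.28656442e-02,  5.02871015e-03,  2.23648726e-05]), 'tcp_pos': array([ 0.29871968, -0.60477055,  0.24942822]), 'orientation': array([-3.05780207e+00, -7.14003943e-01,  7.50348127e-04]), 'contact_force': array([-0.35461445,  1.0287578 , -1.23260199]), 'moment': array([-0.07058899, -0.00070151,  0.02175552]), 'gripper_force': 0.0, 'grip_width': 0.08537756657078761}
[[ 0.01225565 -0.97975864  0.19980694  0.40346299]
 [-0.99989608 -0.01049108  0.00988778  0.03545496]
 [-0.00759144 -0.19990736 -0.97978539  1.02673647]
 [ 0.          0.          0.          1.        ]] [[368.76438789   0.         255.95029463]
 [  0.         368.76438789 188.68013732]
 [  0.           0.           1.        ]] [[-0.65196321  0.55822034 -0.51316082  1.25127213]
 [ 0.75820984  0.48696326 -0.43357192  0.60289552]
 [ 0.0078618  -0.67175653 -0.74073029  0.9950976 ]
 [ 0.          0.          0.          1.        ]]
```

View pics/top0.png

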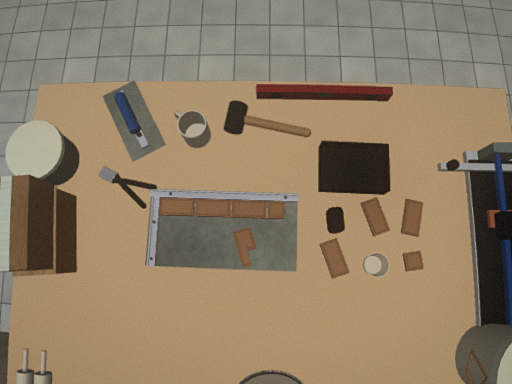

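View pics/scene0.png

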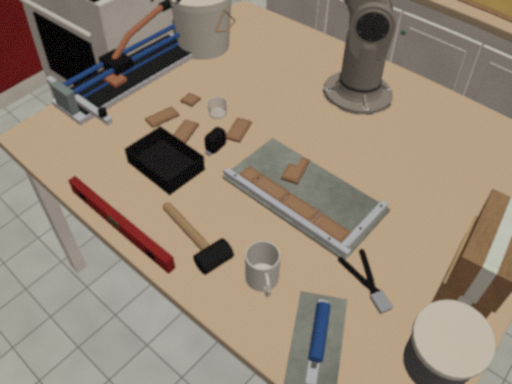

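The top view shows the laid course (pixels 160–284, row 208) with joints near 197, 231 and 267. That is whole, whole, whole, half, so the half tile goes first. The miscut is at (244,246), the whole tiles at (375,216), (412,218) and (334,258), the half at (413,261), and the tub at (354,167).

```bash
cat >> h.py <<'E'
def brown(f):
    hsv=cv2.cvtColor(f['frame'],cv2.COLOR_RGB2HSV)
    return hsv
E
python3 - <<'E'
from h import *
f=grab('top'); hsv=brown(f)
for p in [(375,216),(412,218),(413,261),(240,235),(180,208),(300,320),(220,250),(152,230)]: print(p,hsv[p[1],p[0]],f['frame'][p[1],p[0]])
m=cv2.inRange(hsv,(3,90,50),(18,255,185)); m[:190]=0;m[:,:140]=0;m[285:]=0;m[:,440:]=0
c,_=cv2.findContours(m,cv2.RETR_EXTERNAL,cv2.CHAIN_APPROX_NONE)
for k in c:
    if cv2.contourArea(k)<60: continue
    on=(k[:,0,0].mean()<300); P=onplane(f,k.reshape(-1,2),0.02 if on else 0.01)[:,:2]
    R=cv2.minAreaRect(np.float32(P*1000)); print(k.reshape(-1,2).mean(0).round(),np.round(R[0],1),np.round(R[1],1),round(R[2],1))
# tub top rim
T=onplane(f,[(319,141),(390,144),(389,193),(318,192)],0.055); print(T.round(3))
print(onplane(f,[(155,194),(150,265),(297,196),(297,269)],0.01).round(3))
cv2.imwrite('pics/c.png',cv2.resize(f['frame'][185:280,140:440,::-1],None,fx=2.6,fy=2.6,interpolation=cv2.INTER_CUBIC))
E
```

```text
(375, 216) [ 14 133 127] [127  92  61]
(412, 218) [ 15 128 126] [126  95  63]
(413, 261) [ 14 132 129] [129  93  62]
(240, 235) [ 15 126 130] [130  97  66]
(180, 208) [ 15 126 134] [134 101  68]
(300, 320) [ 17  97 174] [174 145 108]
(220, 250) [35 29 98] [96 98 87]
(152, 230) [113  13 159] [151 153 159]
[244. 246.] [448.4  70.5] [99.1 49.2] 16.2
[275. 210.] [550.9 -10.4] [47.4 44.3] 0.4
[248. 209.] [552.   65.3] [94.8 48.7] 88.6
[212. 208.] [554.4 166.1] [47.5 94.2] 0.7
[177. 207.] [556.  265.9] [47.8 97.3] 0.7
[275. 240.] [475.1 -53.5] [262.1 850.1] 0.6
[[ 0.738 -0.128  0.055]
 [ 0.733 -0.328  0.055]
 [ 0.594 -0.316  0.055]
 [ 0.594 -0.122  0.055]]
[[ 0.592  0.332  0.01 ]
 [ 0.394  0.334  0.01 ]
 [ 0.591 -0.07   0.01 ]
 [ 0.39  -0.068  0.01 ]]
```

View pics/c.png

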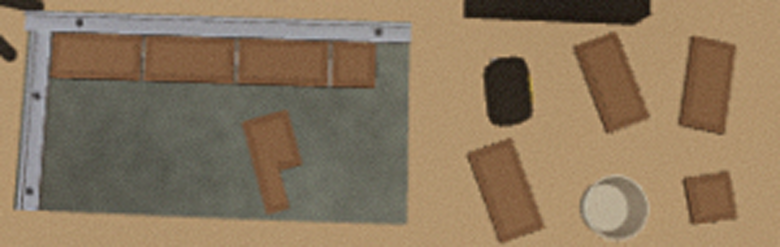

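The crop confirms it: whole tile at the stop (left), half at the right end. Now the loose pieces with a tighter mask.

```bash
python3 - <<'E'
from h import *
f=grab('top'); hsv=brown(f)
m=cv2.inRange(hsv,(3,105,50),(18,255,150)); m[:195]=0;m[:,:140]=0;m[285:]=0;m[:,440:]=0
c,_=cv2.findContours(m,cv2.RETR_EXTERNAL,cv2.CHAIN_APPROX_NONE)
for k in c:
    if cv2.contourArea(k)<150: continue
    on=(k[:,0,0].mean()<300); P=onplane(f,k.reshape(-1,2),0.02 if on else 0.01)[:,:2]
    R=cv2.minAreaRect(np.float32(P*1000)); B=cv2.boxPoints(R); e=max(B[1]-B[0],B[2]-B[1],key=np.linalg.norm)
    print(k.reshape(-1,2).mean(0).round(),np.round(R[0],1),np.round(R[1],1),'long axis deg',round(np.degrees(np.arctan2(e[1],e[0]))%180,1))
w=grab('wrist'); print(w['K'][0,0]); T=np.array(w['world_from_camera']); 
import scipy.spatial.transform as s
o=r.get_obs(); R=s.Rotation.from_rotvec(o['orientation']).as_matrix(); print('R\n',R.round(3)); print('cam in tool',(R.T@(T[:3,3]-o['tcp_pos'])).round(3)); print((R.T@T[:3,:3]).round(2))
E
```

```text
[413. 261.] [ 411.9 -390.2] [50.6 55.1] long axis deg 97.4
[334. 258.] [ 420.6 -169.4] [100.5  53.2] long axis deg 19.4
[244. 246.] [448.3  70.7] [98.4 48.1] long axis deg 16.3
[276. 210.] [550.9  -9.1] [47.4 41.5] long axis deg 0.3
[248. 209.] [552.9  65.6] [47.4 91.4] long axis deg 90.6
[412. 217.] [ 533.8 -394.2] [ 53.  102.2] long axis deg 168.6
[213. 208.] [554.5 165.4] [47.5 92.6] long axis deg 90.7
[177. 206.] [556.  265.8] [95.9 48.1] long axis deg 89.1
[375. 216.] [ 536.3 -287.4] [100.3  53.9] long axis deg 18.3
308.7033808716188
R
 [[ 0.897  0.443 -0.   ]
 [ 0.443 -0.897  0.001]
 [-0.    -0.001 -1.   ]]
cam in tool [ 0.079 -0.    -0.123]
[[-0.   -0.95 -0.31]
 [ 1.   -0.   -0.  ]
 [-0.   -0.31  0.95]]
```

arm_command:
  rows:
    - {"fingers": 1,"x": 0.028,"y": -0.02}
    - {"x": 0.028,"y": -0.02}
    - {"x": 0.028,"y": -0.02}
    - {"x": 0.028,"y": -0.02}
    - {"x": 0.028,"y": -0.02}
    - {"x": 0.028,"y": -0.02}
    - {"x": 0.028,"y": -0.02}
    - {"x": 0.028,"y": -0.02}
    - {"x": 0.028,"y": -0.02}
    - {"x": 0.028,"y": -0.02}

```text
validation failed for argument at $.ro...
```

arm_command:
  rows:
    - {"x": 0.0173,"y": -0.0336}
    - {"x": 0.0173,"y": -0.0336}
    - {"x": 0.0173,"y": -0.0336}
    - {"x": 0.0173,"y": -0.0336}
    - {"x": 0.0173,"y": -0.0336}
    - {"x": 0.0173,"y": -0.0336}
    - {"x": 0.0173,"y": -0.0336}
    - {"x": 0.0173,"y": -0.0336}
    - {"x": 0.0173,"y": -0.0336}
    - {"x": 0.0173,"y": -0.0336}

```text
validation failed for argument at $.ro...
```

arm_command:
  rows:
    - {"az": 5}
    - {"az": 5}
    - {}
    - {}

```text
validation failed for argument at $.ro...
```

```bash
cat >> h.py <<'E'
from scipy.spatial.transform import Rotation as Rn
def st():
    o=r.get_obs(); R=Rn.from_rotvec(o['orientation']).as_matrix()
    return o['tcp_pos'],R,np.degrees(np.arctan2(R[1,1],R[0,1])),o
def go(x,y,z,psi=None):
    "tool shift (in present tool axes), then az turn, to reach world x,y,z and tool-y heading psi (deg, mod 180)"
    p,R,h,o=st(); d=R.T@(np.array([x,y,z])-p)
    a=0 if psi is None else ((h-psi+90)%180-90)
    print('clk %.1f'%o['clock'],'pos',p.round(4),'psi %.1f'%h,'w %.4f'%o['grip_width'],'F',np.round(o['contact_force'],1),'| shift mm',(d*1000).round(1),'az %.1f'%a,'j',np.round(o['joints'][[0,6]],2))
def pieces(f,zb,mask=None):
    hsv=brown(f); m=cv2.inRange(hsv,(3,105,40),(18,255,150))
    if mask is not None: m=m&mask
    out=[]
    for k in cv2.findContours(m,cv2.RETR_EXTERNAL,cv2.CHAIN_APPROX_NONE)[0]:
        if cv2.contourArea(k)<150: continue
        P=onplane(f,k.reshape(-1,2),zb)[:,:2]; R=cv2.minAreaRect(np.float32(P*1000)); B=cv2.boxPoints(R); e=max(B[1]-B[0],B[2]-B[1],key=np.linalg.norm)
        out.append((np.round(R[0],1),np.round(sorted(R[1]),1),round(np.degrees(np.arctan2(e[1],e[0]))%180,1)))
    return out
E
python3 - <<'E'
from h import *
go(.4675,.0763,.03,106.3)
f=grab('wrist','w1.png')
E
```

```text
clk 0.2 pos [ 0.2988 -0.605   0.2499] psi -63.7 w 0.0855 F [ 0.  -0.6 -0. ] | shift mm [ 453.  -535.9  220.3] az 10.0 j [ 1.   -0.08]
```

View pics/w1.png

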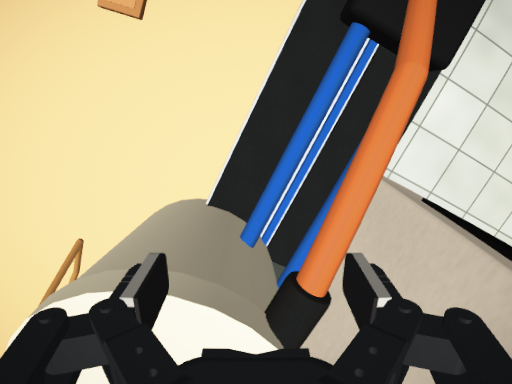

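The wrist view shows the bucket lid at lower left, close to the fingers (about (130,330)). The rows need all their fields, so I'll go up first.

arm_command:
  rows:
    - {"fingers": 1,"x": 0,"y": 0,"z": -0.03,"ax": 0,"ay": 0,"az": 0}
    - {"fingers": 1,"x": 0,"y": 0,"z": -0.03,"ax": 0,"ay": 0,"az": 0}
    - {"fingers": 1,"x": 0.028,"y": -0.02,"z": 0,"ax": 0,"ay": 0,"az": 0}
    - {"fingers": 1,"x": 0.028,"y": -0.02,"z": 0,"ax": 0,"ay": 0,"az": 0}
    - {"fingers": 1,"x": 0.028,"y": -0.02,"z": 0,"ax": 0,"ay": 0,"az": 0}
    - {"fingers": 1,"x": 0.028,"y": -0.02,"z": 0,"ax": 0,"ay": 0,"az": 0}
    - {"fingers": 1,"x": 0.028,"y": -0.02,"z": 0,"ax": 0,"ay": 0,"az": 0}
    - {"fingers": 1,"x": 0.028,"y": -0.02,"z": 0,"ax": 0,"ay": 0,"az": 0}
    - {"fingers": 1,"x": 0.028,"y": -0.02,"z": 0,"ax": 0,"ay": 0,"az": 0}
    - {"fingers": 1,"x": 0.028,"y": -0.02,"z": 0,"ax": 0,"ay": 0,"az": 0}

```text
clock: 1.13
tcp_pos: [0.4294, -0.361, 0.3105]
orientation: [3.059, 0.714, 0.0]
contact_force: [0.5, -0.8, -0.8]
grip_width: 0.0855
gripper_force: 0.0
```

arm_command:
  rows:
    - {"fingers": 1,"x": 0.028,"y": -0.02,"z": 0,"ax": 0,"ay": 0,"az": 0}
    - {"fingers": 1,"x": 0.028,"y": -0.02,"z": 0,"ax": 0,"ay": 0,"az": 0}
    - {"fingers": 1,"x": 0.0173,"y": -0.0336,"z": 0,"ax": 0,"ay": 0,"az": 0}
    - {"fingers": 1,"x": 0.0173,"y": -0.0336,"z": 0,"ax": 0,"ay": 0,"az": 0}
    - {"fingers": 1,"x": 0.0173,"y": -0.0336,"z": 0,"ax": 0,"ay": 0,"az": 0}
    - {"fingers": 1,"x": 0.0173,"y": -0.0336,"z": 0,"ax": 0,"ay": 0,"az": 0}
    - {"fingers": 1,"x": 0.0173,"y": -0.0336,"z": 0,"ax": 0,"ay": 0,"az": 0}
    - {"fingers": 1,"x": 0.0173,"y": -0.0336,"z": 0,"ax": 0,"ay": 0,"az": 0}
    - {"fingers": 1,"x": 0.0173,"y": -0.0336,"z": 0,"ax": 0,"ay": 0,"az": 0}
    - {"fingers": 1,"x": 0.0173,"y": -0.0336,"z": 0,"ax": 0,"ay": 0,"az": 0}

```text
clock: 1.97
tcp_pos: [0.4661, 0.0021, 0.3106]
orientation: [3.059, 0.714, 0.001]
contact_force: [0.2, -0.2, 0.2]
grip_width: 0.0852
gripper_force: 0.0
```

arm_command:
  rows:
    - {"fingers": 1,"x": 0.0173,"y": -0.0336,"z": 0.03,"ax": 0,"ay": 0,"az": 0}
    - {"fingers": 1,"x": 0.0173,"y": -0.0336,"z": 0.03,"ax": 0,"ay": 0,"az": 0}
    - {"fingers": 1,"x": 0,"y": 0,"z": 0,"ax": 0,"ay": 0,"az": 5}
    - {"fingers": 1,"x": 0,"y": 0,"z": 0,"ax": 0,"ay": 0,"az": 5}
    - {"fingers": 1,"x": 0,"y": 0,"z": 0,"ax": 0,"ay": 0,"az": 0}
    - {"fingers": 1,"x": 0,"y": 0,"z": 0,"ax": 0,"ay": 0,"az": 0}

```text
clock: 2.47
tcp_pos: [0.4676, 0.0656, 0.2586]
orientation: [3.109, 0.449, 0.0]
contact_force: [0.2, 0.2, 0.4]
grip_width: 0.0854
gripper_force: 0.0
```

```bash
python3 - <<'E'
from h import *
go(.4675,.0763,.03,106.3)
f=grab('wrist','w2.png')
for q in pieces(f,.02): print(q)
E
```

```text
clk 2.5 pos [0.4676 0.0656 0.2586] psi -73.6 w 0.0854 F [0.2 0.2 0.4] | shift mm [  2.8 -10.3 228.6] az 0.1 j [ 0.11 -1.63]
(array([ 422.4, -159. ]), array([53.4, 99.7]), np.float32(19.8))
(array([ 524.7, -254.3]), array([ 28.7, 100.8]), np.float32(31.6))
(array([446. ,  71.2]), array([49.5, 99.8]), np.float32(15.8))
(array([548.9,  -8.5]), array([46.8, 48.8]), np.float32(178.9))
(array([550.5,  66.1]), array([48.6, 96.5]), np.float32(88.9))
(array([552.7, 165.5]), array([48.7, 96.5]), np.float32(88.8))
(array([554.9, 264.9]), array([48.7, 97.9]), np.float32(88.7))
```

View pics/w2.png

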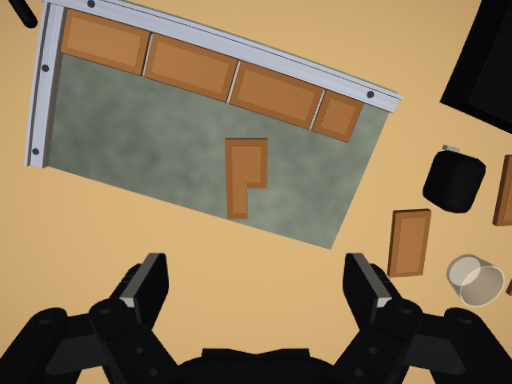

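The wrist view shows the course (tiles along row ~40–110), the miscut at (246,175) with its notch lower right, and clear space around it. Descending on the miscut's full-width part.

arm_command:
  rows:
    - {"fingers": 1,"x": 0.001,"y": -0.011,"z": 0.02,"ax": 0,"ay": 0,"az": 0}
    - {"fingers": 1,"x": 0,"y": 0,"z": 0.03,"ax": 0,"ay": 0,"az": 0}
    - {"fingers": 1,"x": 0,"y": 0,"z": 0.035,"ax": 0,"ay": 0,"az": 0}
    - {"fingers": 1,"x": 0,"y": 0,"z": 0.035,"ax": 0,"ay": 0,"az": 0}
    - {"fingers": 1,"x": 0,"y": 0,"z": 0.035,"ax": 0,"ay": 0,"az": 0}
    - {"fingers": 1,"x": 0,"y": 0,"z": 0.03,"ax": 0,"ay": 0,"az": 0}
    - {"fingers": 1,"x": 0,"y": 0,"z": 0.025,"ax": 0,"ay": 0,"az": 0}
    - {"fingers": 1,"x": 0,"y": 0,"z": 0.012,"ax": 0,"ay": 0,"az": 0}
    - {"fingers": 1,"x": 0,"y": 0,"z": 0.008,"ax": 0,"ay": 0,"az": 0}
    - {"fingers": 1,"x": 0,"y": 0,"z": 0,"ax": 0,"ay": 0,"az": 0}

```text
clock: 3.35
tcp_pos: [0.465, 0.076, 0.0274]
orientation: [3.11, 0.446, -0.003]
contact_force: [-0.2, 0.2, -0.2]
grip_width: 0.0853
gripper_force: 0.0
```

arm_command:
  grip_force: 50
  rows:
    - {"fingers": -0.1,"x": 0,"y": 0,"z": 0,"ax": 0,"ay": 0,"az": 0}
    - {"fingers": -0.1,"x": 0,"y": 0,"z": 0,"ax": 0,"ay": 0,"az": 0}
    - {"fingers": -0.1,"x": 0,"y": 0,"z": 0,"ax": 0,"ay": 0,"az": 0}
    - {"fingers": -0.1,"x": 0,"y": 0,"z": 0,"ax": 0,"ay": 0,"az": 0}
    - {"fingers": -0.1,"x": 0,"y": 0,"z": 0,"ax": 0,"ay": 0,"az": 0}
    - {"fingers": -0.1,"x": 0,"y": 0,"z": 0,"ax": 0,"ay": 0,"az": 0}

```text
clock: 3.85
tcp_pos: [0.4664, 0.0766, 0.03]
orientation: [3.11, 0.445, 0.004]
contact_force: [-1.9, -0.5, 7.9]
grip_width: 0.0482
gripper_force: 50.5
```

arm_command:
  rows:
    - {"fingers": -0.1,"x": 0,"y": 0,"z": -0.01,"ax": 0,"ay": 0,"az": 0}
    - {"fingers": -0.1,"x": 0,"y": 0,"z": -0.03,"ax": 0,"ay": 0,"az": 0}
    - {"fingers": -0.1,"x": 0,"y": 0,"z": -0.04,"ax": 0,"ay": 0,"az": 0}
    - {"fingers": -0.1,"x": 0,"y": 0,"z": -0.03,"ax": 0,"ay": 0,"az": 0}
    - {"fingers": -0.1,"x": 0,"y": 0,"z": -0.02,"ax": 0,"ay": 0,"az": 0}
    - {"fingers": -0.1,"x": 0,"y": 0,"z": 0,"ax": 0,"ay": 0,"az": 0}

```text
clock: 4.35
tcp_pos: [0.4682, 0.0772, 0.1638]
orientation: [-3.11, -0.445, -0.014]
contact_force: [0.5, 0.2, -1.1]
grip_width: 0.0477
gripper_force: 52.6
```

```bash
python3 - <<'E'
from h import *
go(.665,-.224,.15,0)
f=grab('wrist','w3.png')
E
```

```text
clk 4.3 pos [0.4682 0.0772 0.1638] psi -73.7 w 0.0477 F [ 0.5  0.2 -1.1] | shift mm [104.4 344.3  15.1] az -73.7 j [ 0.07 -1.74]
```

View pics/w3.png

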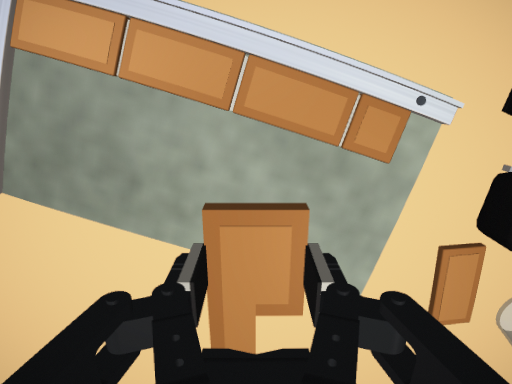

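Held: the miscut is centred between the pads (255,275). On to the tub.

arm_command:
  rows:
    - {"fingers": -0.1,"x": 0.0108,"y": 0.033,"z": 0,"ax": 0,"ay": 0,"az": 0}
    - {"fingers": -0.1,"x": 0.0108,"y": 0.033,"z": 0,"ax": 0,"ay": 0,"az": 0}
    - {"fingers": -0.1,"x": 0.0108,"y": 0.033,"z": 0,"ax": 0,"ay": 0,"az": 0}
    - {"fingers": -0.1,"x": 0.0108,"y": 0.033,"z": 0,"ax": 0,"ay": 0,"az": 0}
    - {"fingers": -0.1,"x": 0.0108,"y": 0.033,"z": 0,"ax": 0,"ay": 0,"az": 0}
    - {"fingers": -0.1,"x": 0.0108,"y": 0.033,"z": 0,"ax": 0,"ay": 0,"az": 0}
    - {"fingers": -0.1,"x": 0.0108,"y": 0.033,"z": 0,"ax": 0,"ay": 0,"az": 0}
    - {"fingers": -0.1,"x": 0.0108,"y": 0.033,"z": 0,"ax": 0,"ay": 0,"az": 0}
    - {"fingers": -0.1,"x": 0.0108,"y": 0.033,"z": 0,"ax": 0,"ay": 0,"az": 0}
    - {"fingers": -0.1,"x": 0.0108,"y": 0.033,"z": 0,"ax": 0,"ay": 0,"az": 0}

```text
clock: 5.23
tcp_pos: [0.6614, -0.2114, 0.1569]
orientation: [-3.109, -0.445, 0.004]
contact_force: [0.3, -0.6, -0.6]
grip_width: 0.0486
gripper_force: 52.6
```

arm_command:
  rows:
    - {"fingers": -0.1,"x": 0,"y": 0,"z": 0,"ax": 0,"ay": 0,"az": -7.1}
    - {"fingers": -0.1,"x": 0,"y": 0,"z": 0,"ax": 0,"ay": 0,"az": -7.1}
    - {"fingers": -0.1,"x": 0,"y": 0,"z": 0,"ax": 0,"ay": 0,"az": -7.1}
    - {"fingers": -0.1,"x": 0,"y": 0,"z": 0,"ax": 0,"ay": 0,"az": -7.1}
    - {"fingers": -0.1,"x": 0,"y": 0,"z": 0,"ax": 0,"ay": 0,"az": -7.1}
    - {"fingers": -0.1,"x": 0,"y": 0,"z": 0,"ax": 0,"ay": 0,"az": -7.1}
    - {"fingers": -0.1,"x": 0,"y": 0,"z": 0,"ax": 0,"ay": 0,"az": -7.1}
    - {"fingers": -0.1,"x": 0,"y": 0,"z": 0,"ax": 0,"ay": 0,"az": -7.1}
    - {"fingers": -0.1,"x": 0,"y": 0,"z": 0,"ax": 0,"ay": 0,"az": -7.1}
    - {"fingers": -0.1,"x": 0,"y": 0,"z": 0,"ax": 0,"ay": 0,"az": -7.1}

```text
clock: 6.07
tcp_pos: [0.6606, -0.2098, 0.1569]
orientation: [-2.265, -2.174, 0.002]
contact_force: [-1.0, 0.4, -1.6]
grip_width: 0.0478
gripper_force: 52.6
```

arm_command:
  rows:
    - {"fingers": -0.1,"x": 0,"y": 0,"z": 0,"ax": 0,"ay": 0,"az": -3}
    - {"fingers": -0.1,"x": 0,"y": 0,"z": 0.02,"ax": 0,"ay": 0,"az": 0}
    - {"fingers": -0.1,"x": 0,"y": 0,"z": 0,"ax": 0,"ay": 0,"az": 0}

```text
clock: 6.32
tcp_pos: [0.6589, -0.2097, 0.1341]
orientation: [-2.211, -2.223, 0.005]
contact_force: [-1.8, 0.3, -1.9]
grip_width: 0.0482
gripper_force: 52.5
```

```bash
python3 - <<'E'
from h import *
go(.665,-.209,.06,0)
f=grab('wrist','w4.png')
E
```

```text
clk 6.3 pos [ 0.6589 -0.2097  0.1341] psi 0.3 w 0.0482 F [-1.8  0.3 -1.9] | shift mm [ 0.6  6.6 74.1] az 0.3 j [ 0.6  -0.09]
```

View pics/w4.png

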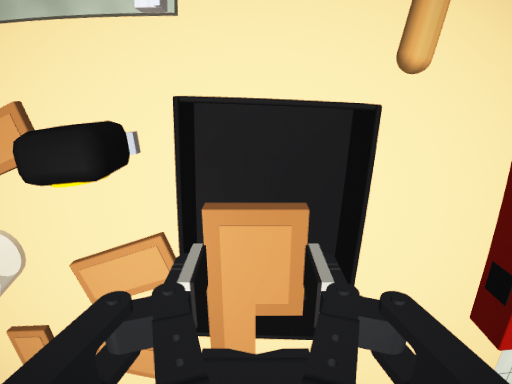

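The tile is over the tub (rim spans columns 178–375); shift 6 mm in tool +y, lower, release.

arm_command:
  rows:
    - {"fingers": -0.1,"x": 0,"y": 0.006,"z": 0.015,"ax": 0,"ay": 0,"az": 0}
    - {"fingers": -0.1,"x": 0,"y": 0,"z": 0.025,"ax": 0,"ay": 0,"az": 0}
    - {"fingers": -0.1,"x": 0,"y": 0,"z": 0.02,"ax": 0,"ay": 0,"az": 0}
    - {"fingers": -0.1,"x": 0,"y": 0,"z": 0.015,"ax": 0,"ay": 0,"az": 0}
    - {"fingers": -0.1,"x": 0,"y": 0,"z": 0,"ax": 0,"ay": 0,"az": 0}
    - {"fingers": 0.5,"x": 0,"y": 0,"z": 0,"ax": 0,"ay": 0,"az": 0}
    - {"fingers": 0.5,"x": 0,"y": 0,"z": 0,"ax": 0,"ay": 0,"az": 0}
    - {"fingers": 0.5,"x": 0,"y": 0,"z": 0,"ax": 0,"ay": 0,"az": 0}
    - {"fingers": 0.5,"x": 0,"y": 0,"z": -0.02,"ax": 0,"ay": 0,"az": 0}
    - {"fingers": 0.5,"x": 0,"y": 0,"z": -0.03,"ax": 0,"ay": 0,"az": 0}

```text
clock: 7.2
tcp_pos: [0.6661, -0.2099, 0.1123]
orientation: [-2.213, -2.225, 0.003]
contact_force: [1.1, -0.0, 1.1]
grip_width: 0.0642
gripper_force: 0.0
```

arm_command:
  rows:
    - {"fingers": 1,"x": 0,"y": 0,"z": -0.04,"ax": 0,"ay": 0,"az": 0}
    - {"fingers": 1,"x": 0,"y": 0,"z": -0.04,"ax": 0,"ay": 0,"az": 0}
    - {"fingers": 1,"x": 0,"y": 0,"z": 0,"ax": 0,"ay": 0,"az": 0}

```text
clock: 7.45
tcp_pos: [0.6729, -0.2101, 0.2048]
orientation: [2.207, 2.217, 0.014]
contact_force: [1.6, -0.0, 1.1]
grip_width: 0.0856
gripper_force: 0.0
```

```bash
python3 - <<'E'
from h import *
f=grab('top','t2.png')
for q in pieces(f,.01): print(q)
go(.412,-.390,.10,7.4)
f=grab('wrist')
for q in pieces(f,.01): print('w',q)
E
```

```text
(array([ 411.6, -390.1]), array([51. , 53.8]), np.float32(97.4))
(array([ 420.6, -170.2]), array([51.8, 99.9]), np.float32(20.0))
(array([552.3,  -9.5]), array([41.9, 47.8]), np.float32(0.3))
(array([554.3,  65.9]), array([47.8, 92.3]), np.float32(90.6))
(array([ 533.8, -394.5]), array([ 52.3, 102. ]), np.float32(168.5))
(array([556. , 166.7]), array([48. , 93.5]), np.float32(90.7))
(array([557.9, 268.2]), array([47.6, 96.9]), np.float32(88.7))
(array([ 536.3, -287.5]), array([ 52.9, 100.2]), np.float32(18.6))
(array([504.6, 662.2]), array([207.7, 296.1]), np.float32(5.8))
(array([ 671. , -230.3]), array([ 58.8, 103.1]), np.float32(94.3))
(array([798.9,  -9.9]), array([ 29.8, 206.6]), np.float32(76.9))
(array([ 910.1, -140.9]), array([ 50.1, 380.6]), np.float32(90.2))
clk 7.5 pos [ 0.6714 -0.2101  0.201 ] psi 0.3 w 0.0850 F [ 1.1 -0.3 -0.3] | shift mm [-178.4 -261.4   98.4] az -7.1 j [ 0.61 -0.06]
w (array([ 414.1, -380.3]), array([38.8, 53. ]), np.float32(6.8))
```

View pics/t2.png

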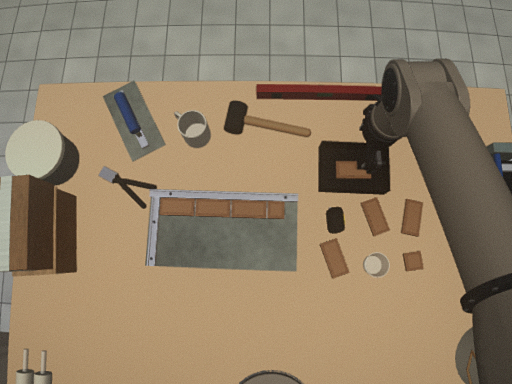

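The miscut lies flat in the tub (352,169) and the other pieces haven't moved. Next, the half.

arm_command:
  rows:
    - {"fingers": 1,"x": -0.0178,"y": -0.0262,"z": 0,"ax": 0,"ay": 0,"az": 0}
    - {"fingers": 1,"x": -0.0178,"y": -0.0262,"z": 0,"ax": 0,"ay": 0,"az": 0}
    - {"fingers": 1,"x": -0.0178,"y": -0.0262,"z": 0,"ax": 0,"ay": 0,"az": 0}
    - {"fingers": 1,"x": -0.0178,"y": -0.0262,"z": 0,"ax": 0,"ay": 0,"az": 0}
    - {"fingers": 1,"x": -0.0178,"y": -0.0262,"z": 0,"ax": 0,"ay": 0,"az": 0}
    - {"fingers": 1,"x": -0.0178,"y": -0.0262,"z": 0,"ax": 0,"ay": 0,"az": 0}
    - {"fingers": 1,"x": -0.0178,"y": -0.0262,"z": 0,"ax": 0,"ay": 0,"az": 0}
    - {"fingers": 1,"x": -0.0178,"y": -0.0262,"z": 0,"ax": 0,"ay": 0,"az": 0}
    - {"fingers": 1,"x": -0.0178,"y": -0.0262,"z": 0,"ax": 0,"ay": 0,"az": 0}
    - {"fingers": 1,"x": -0.0178,"y": -0.0262,"z": 0,"ax": 0,"ay": 0,"az": 0}

```text
clock: 8.38
tcp_pos: [0.4046, -0.3897, 0.1929]
orientation: [-2.215, -2.226, 0.0]
contact_force: [0.1, -0.3, -0.3]
grip_width: 0.0857
gripper_force: 0.0
```

arm_command:
  rows:
    - {"fingers": 1,"x": 0,"y": 0,"z": 0,"ax": 0,"ay": 0,"az": -7}
    - {"fingers": 1,"x": 0,"y": 0,"z": 0.02,"ax": 0,"ay": 0,"az": 0}
    - {"fingers": 1,"x": 0,"y": 0,"z": 0.03,"ax": 0,"ay": 0,"az": 0}
    - {"fingers": 1,"x": 0,"y": 0,"z": 0.02,"ax": 0,"ay": 0,"az": 0}
    - {"fingers": 1,"x": 0,"y": 0,"z": 0,"ax": 0,"ay": 0,"az": 0}

```text
clock: 8.8
tcp_pos: [0.4035, -0.3875, 0.1191]
orientation: [-2.071, -2.352, -0.0]
contact_force: [-0.5, 0.2, 0.9]
grip_width: 0.0855
gripper_force: 0.0
```

```bash
python3 - <<'E'
from h import *
f=grab('wrist')
go(.4116,-.390,.022,7.4)
for q in pieces(f,.01): print('w',q)
E
```

```text
clk 8.8 pos [ 0.4048 -0.3881  0.1214] psi 7.3 w 0.0858 F [0.1 0.7 0.8] | shift mm [-3.2  6.8 99.3] az -0.1 j [1.11 0.45]
w (array([ 529.6, -394.7]), array([ 51.2, 103.5]), np.float32(168.4))
w (array([ 409.9, -390.2]), array([50.2, 51. ]), np.float32(97.3))
w (array([ 532.2, -289.2]), array([ 50.4, 103. ]), np.float32(19.3))
```

arm_command:
  rows:
    - {"fingers": 1,"x": -0.003,"y": 0.005,"z": 0.02,"ax": 0,"ay": 0,"az": 0}
    - {"fingers": 1,"x": 0,"y": 0,"z": 0.03,"ax": 0,"ay": 0,"az": 0}
    - {"fingers": 1,"x": 0,"y": 0,"z": 0.025,"ax": 0,"ay": 0,"az": 0}
    - {"fingers": 1,"x": 0,"y": 0,"z": 0.015,"ax": 0,"ay": 0,"az": 0}
    - {"fingers": 1,"x": 0,"y": 0,"z": 0.008,"ax": 0,"ay": 0,"az": 0}
    - {"fingers": 1,"x": 0,"y": 0,"z": 0,"ax": 0,"ay": 0,"az": 0}
    - {"fingers": 1,"x": 0,"y": 0,"z": 0,"ax": 0,"ay": 0,"az": 0}

```text
clock: 9.43
tcp_pos: [0.4127, -0.392, 0.0266]
orientation: [2.075, 2.357, 0.0]
contact_force: [0.3, 0.1, 0.3]
grip_width: 0.0853
gripper_force: 0.0
```

arm_command:
  grip_force: 50
  rows:
    - {"fingers": -0.1,"x": 0,"y": 0,"z": 0,"ax": 0,"ay": 0,"az": 0}
    - {"fingers": -0.1,"x": 0,"y": 0,"z": 0,"ax": 0,"ay": 0,"az": 0}
    - {"fingers": -0.1,"x": 0,"y": 0,"z": 0,"ax": 0,"ay": 0,"az": 0}
    - {"fingers": -0.1,"x": 0,"y": 0,"z": 0,"ax": 0,"ay": 0,"az": 0}
    - {"fingers": -0.1,"x": 0,"y": 0,"z": 0,"ax": 0,"ay": 0,"az": 0}
    - {"fingers": -0.1,"x": 0,"y": 0,"z": 0,"ax": 0,"ay": 0,"az": 0}

```text
clock: 9.93
tcp_pos: [0.4128, -0.3928, 0.0277]
orientation: [2.074, 2.355, -0.002]
contact_force: [-3.5, 0.1, 14.9]
grip_width: 0.0386
gripper_force: 7.3
```

arm_command:
  rows:
    - {"fingers": -0.1,"x": 0,"y": 0,"z": -0.01,"ax": 0,"ay": 0,"az": 0}
    - {"fingers": -0.1,"x": 0,"y": 0,"z": -0.03,"ax": 0,"ay": 0,"az": 0}
    - {"fingers": -0.1,"x": 0,"y": 0,"z": -0.04,"ax": 0,"ay": 0,"az": 0}
    - {"fingers": -0.1,"x": 0,"y": 0,"z": -0.03,"ax": 0,"ay": 0,"az": 0}
    - {"fingers": -0.1,"x": 0,"y": 0,"z": 0,"ax": 0,"ay": 0,"az": 0}
    - {"fingers": -0.1,"x": 0,"y": 0,"z": 0,"ax": 0,"ay": 0,"az": 0}

```text
clock: 10.43
tcp_pos: [0.4129, -0.3924, 0.1381]
orientation: [2.073, 2.354, -0.001]
contact_force: [-0.0, -0.2, -0.6]
grip_width: 0.0386
gripper_force: 0.0
```

```bash
python3 - <<'E'
from h import *
go(.482,.270,.13,-1.2)
E
```

```text
clk 10.4 pos [ 0.4129 -0.3924  0.1381] psi 7.3 w 0.0386 F [-0.  -0.2 -0.6] | shift mm [648.4 152.3   6.1] az 8.5 j [1.12 0.45]
```

Too high: the fingers closed over the tile. Reopen, look again and go lower.

arm_command:
  rows:
    - {"fingers": 1,"x": 0,"y": 0,"z": 0,"ax": 0,"ay": 0,"az": 0}
    - {"fingers": 1,"x": 0,"y": 0,"z": 0,"ax": 0,"ay": 0,"az": 0}
    - {"fingers": 1,"x": 0,"y": 0,"z": 0,"ax": 0,"ay": 0,"az": 0}

```text
clock: 10.68
tcp_pos: [0.4111, -0.391, 0.1343]
orientation: [-2.074, -2.356, -0.0]
contact_force: [-0.7, 0.2, -0.2]
grip_width: 0.0733
gripper_force: 0.0
```

```bash
python3 - <<'E'
from h import *
f=grab('wrist')
go(.4116,-.390,.021,7.4)
for q in pieces(f,.01): print('w',q)
E
```

```text
clk 10.7 pos [ 0.4113 -0.391   0.1343] psi 7.3 w 0.0796 F [-0.8  0.2  0.3] | shift mm [  0.8   0.6 113.3] az -0.1 j [1.12 0.45]
w (array([ 529.8, -394.9]), array([ 51.2, 102.7]), np.float32(168.3))
w (array([ 410. , -390.4]), array([50.1, 51.3]), np.float32(97.6))
w (array([ 532.5, -289.3]), array([ 50.3, 102.6]), np.float32(19.4))
```

arm_command:
  rows:
    - {"fingers": 1,"x": 0,"y": -0.001,"z": 0.02,"ax": 0,"ay": 0,"az": 0}
    - {"fingers": 1,"x": 0,"y": 0,"z": 0.032,"ax": 0,"ay": 0,"az": 0}
    - {"fingers": 1,"x": 0,"y": 0,"z": 0.03,"ax": 0,"ay": 0,"az": 0}
    - {"fingers": 1,"x": 0,"y": 0,"z": 0.022,"ax": 0,"ay": 0,"az": 0}
    - {"fingers": 1,"x": 0,"y": 0,"z": 0.008,"ax": 0,"ay": 0,"az": 0}
    - {"fingers": 1,"x": 0,"y": 0,"z": 0,"ax": 0,"ay": 0,"az": 0}
    - {"fingers": 1,"x": 0,"y": 0,"z": 0,"ax": 0,"ay": 0,"az": 0}
    - {"fingers": 1,"x": 0,"y": 0,"z": 0,"ax": 0,"ay": 0,"az": 0}

```text
clock: 11.4
tcp_pos: [0.4119, -0.3922, 0.0248]
orientation: [2.074, 2.357, 0.0]
contact_force: [0.7, -0.3, -0.2]
grip_width: 0.0856
gripper_force: 0.0
```

```bash
python3 -c "
from h import *
go(.411,-.3904,.021,7.5)"
```

```text
clk 11.4 pos [ 0.4119 -0.3922  0.0248] psi 7.3 w 0.0856 F [ 0.7 -0.3 -0.2] | shift mm [ 1.9 -0.7  3.8] az -0.2 j [1.04 0.34]
```

arm_command:
  rows:
    - {"fingers": 1,"x": 0.002,"y": 0,"z": 0.004,"ax": 0,"ay": 0,"az": 0}
    - {"fingers": 1,"x": 0,"y": 0,"z": 0,"ax": 0,"ay": 0,"az": 0}

```text
clock: 11.57
tcp_pos: [0.411, -0.3897, 0.0202]
orientation: [2.075, 2.357, 0.0]
contact_force: [-0.5, -0.2, 0.2]
grip_width: 0.0858
gripper_force: 0.0
```

arm_command:
  grip_force: 50
  rows:
    - {"fingers": -0.1,"x": 0,"y": 0,"z": 0,"ax": 0,"ay": 0,"az": 0}
    - {"fingers": -0.1,"x": 0,"y": 0,"z": 0,"ax": 0,"ay": 0,"az": 0}
    - {"fingers": -0.1,"x": 0,"y": 0,"z": 0,"ax": 0,"ay": 0,"az": 0}
    - {"fingers": -0.1,"x": 0,"y": 0,"z": 0,"ax": 0,"ay": 0,"az": 0}
    - {"fingers": -0.1,"x": 0,"y": 0,"z": 0,"ax": 0,"ay": 0,"az": 0}
    - {"fingers": -0.1,"x": 0,"y": 0,"z": 0,"ax": 0,"ay": 0,"az": 0}

```text
clock: 12.07
tcp_pos: [0.4108, -0.39, 0.0202]
orientation: [2.076, 2.358, -0.001]
contact_force: [-0.8, 0.8, 6.5]
grip_width: 0.0484
gripper_force: 51.4
```

arm_command:
  rows:
    - {"fingers": -0.1,"x": 0,"y": 0,"z": -0.01,"ax": 0,"ay": 0,"az": 0}
    - {"fingers": -0.1,"x": 0,"y": 0,"z": -0.03,"ax": 0,"ay": 0,"az": 0}
    - {"fingers": -0.1,"x": 0,"y": 0,"z": -0.04,"ax": 0,"ay": 0,"az": 0}
    - {"fingers": -0.1,"x": 0,"y": 0,"z": -0.02,"ax": 0,"ay": 0,"az": 0}
    - {"fingers": -0.1,"x": 0,"y": 0,"z": 0,"ax": 0,"ay": 0,"az": 0}
    - {"fingers": -0.1,"x": 0,"y": 0,"z": 0,"ax": 0,"ay": 0,"az": 0}

```text
clock: 12.57
tcp_pos: [0.4112, -0.3904, 0.1212]
orientation: [2.074, 2.355, -0.001]
contact_force: [-0.6, -0.2, -1.3]
grip_width: 0.048
gripper_force: 52.0
```

```bash
python3 - <<'E'
from h import *
go(.482,.270,.13,-1.2)
E
```

```text
clk 12.6 pos [ 0.4112 -0.3904  0.1212] psi 7.3 w 0.0480 F [-0.6 -0.2 -1.3] | shift mm [646.1 153.8 -10.2] az 8.5 j [1.11 0.43]
```

arm_command:
  rows:
    - {"fingers": -0.1,"x": 0.0369,"y": 0.0087,"z": 0,"ax": 0,"ay": 0,"az": 0}
    - {"fingers": -0.1,"x": 0.0369,"y": 0.0087,"z": 0,"ax": 0,"ay": 0,"az": 0}
    - {"fingers": -0.1,"x": 0.0369,"y": 0.0087,"z": 0,"ax": 0,"ay": 0,"az": 0}
    - {"fingers": -0.1,"x": 0.0369,"y": 0.0087,"z": 0,"ax": 0,"ay": 0,"az": 0}
    - {"fingers": -0.1,"x": 0.0369,"y": 0.0087,"z": 0,"ax": 0,"ay": 0,"az": 0}
    - {"fingers": -0.1,"x": 0.0369,"y": 0.0087,"z": 0,"ax": 0,"ay": 0,"az": 0}
    - {"fingers": -0.1,"x": 0.0369,"y": 0.0087,"z": 0,"ax": 0,"ay": 0,"az": 0}
    - {"fingers": -0.1,"x": 0.0369,"y": 0.0087,"z": 0,"ax": 0,"ay": 0,"az": 0}
    - {"fingers": -0.1,"x": 0.0369,"y": 0.0087,"z": 0,"ax": 0,"ay": 0,"az": 0}

```text
clock: 13.32
tcp_pos: [0.4449, -0.0488, 0.1185]
orientation: [-2.075, -2.356, 0.002]
contact_force: [1.9, -0.6, -1.5]
grip_width: 0.0483
gripper_force: 52.0
```

arm_command:
  rows:
    - {"fingers": -0.1,"x": 0.0369,"y": 0.0087,"z": 0,"ax": 0,"ay": 0,"az": 0}
    - {"fingers": -0.1,"x": 0.0369,"y": 0.0087,"z": 0,"ax": 0,"ay": 0,"az": 0}
    - {"fingers": -0.1,"x": 0.0369,"y": 0.0087,"z": 0,"ax": 0,"ay": 0,"az": 0}
    - {"fingers": -0.1,"x": 0.0369,"y": 0.0087,"z": 0,"ax": 0,"ay": 0,"az": 0}
    - {"fingers": -0.1,"x": 0.0369,"y": 0.0087,"z": 0,"ax": 0,"ay": 0,"az": 0}
    - {"fingers": -0.1,"x": 0.0369,"y": 0.0087,"z": 0,"ax": 0,"ay": 0,"az": 0}
    - {"fingers": -0.1,"x": 0.0369,"y": 0.0087,"z": 0,"ax": 0,"ay": 0,"az": 0}
    - {"fingers": -0.1,"x": 0.0369,"y": 0.0087,"z": 0,"ax": 0,"ay": 0,"az": 0}
    - {"fingers": -0.1,"x": 0.0369,"y": 0.0087,"z": 0,"ax": 0,"ay": 0,"az": 0}

```text
clock: 14.07
tcp_pos: [0.4807, 0.2901, 0.118]
orientation: [-2.075, -2.358, 0.004]
contact_force: [0.6, -0.8, -0.2]
grip_width: 0.048
gripper_force: 52.0
```

arm_command:
  rows:
    - {"fingers": -0.1,"x": 0,"y": 0,"z": 0,"ax": 0,"ay": 0,"az": 7}
    - {"fingers": -0.1,"x": 0,"y": 0,"z": 0,"ax": 0,"ay": 0,"az": 1.5}
    - {"fingers": -0.1,"x": 0,"y": 0,"z": 0.03,"ax": 0,"ay": 0,"az": 0}
    - {"fingers": -0.1,"x": 0,"y": 0,"z": 0.02,"ax": 0,"ay": 0,"az": 0}
    - {"fingers": -0.1,"x": 0,"y": 0,"z": 0,"ax": 0,"ay": 0,"az": 0}
    - {"fingers": -0.1,"x": 0,"y": 0,"z": 0,"ax": 0,"ay": 0,"az": 0}
    - {"fingers": -0.1,"x": 0,"y": 0,"z": 0,"ax": 0,"ay": 0,"az": 0}

```text
clock: 14.65
tcp_pos: [0.482, 0.2883, 0.0699]
orientation: [2.245, 2.198, -0.0]
contact_force: [0.5, 0.4, -0.1]
grip_width: 0.0484
gripper_force: 52.0
```

```bash
cat >> h.py <<'E'
C=np.array([.530,.3145]); TH=-1.2
def pw(px,py):
    a=np.radians(TH); return C+px*np.array([np.cos(a),np.sin(a)])+py*np.array([-np.sin(a),np.cos(a)])
def gop(px,py,z):
    x,y=pw(px/1000,py/1000); go(x,y,z,TH)
    p=st()[0]; a=np.radians(TH); d=p[:2]-C
    print('panel mm',np.round(1000*np.array([d@[np.cos(a),np.sin(a)],d@[-np.sin(a),np.cos(a)]]),1))
E
python3 - <<'E'
from h import *
gop(-47,-28,.032)
f=grab('wrist','w5.png')
E
```

```text
clk 14.7 pos [0.482  0.2883 0.0699] psi -1.2 w 0.0484 F [ 0.5  0.4 -0.1] | shift mm [-0.8  0.5 37.9] az -0.0 j [-0.17 -1.11]
panel mm [-47.5 -27.2]
```

View pics/w5.png

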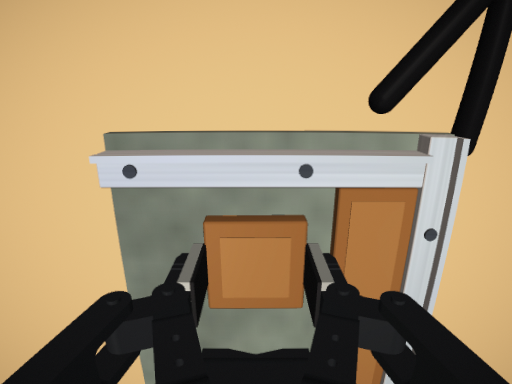

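The half is held squarely; the end stop's inner edge runs along row ~187 and the course's near edge along column ~334. Check the corner numerically.

```bash
python3 - <<'E'
from h import *
f=grab('wrist'); g=cv2.cvtColor(f['frame'],cv2.COLOR_RGB2HSV)
pts=[]
for v in range(195,250,5):
    s=g[v,320:360,1].astype(int); pts.append((320+np.argmax(np.diff(s))+.5,v))
P=onplane(f,pts,.02)[:,:2]*1000; k=np.polyfit(P[:,1],P[:,0],1); print('course edge x at y=290:',np.polyval(k,290),'slope deg',np.degrees(k[0]))
q=[]
V=g[:,:,2].astype(int)
for u in range(130,330,15):
    s=V[175:200,u]; q.append((u,175+np.argmin(np.diff(s))+.5))
Q=onplane(f,q,.024)[:,:2]*1000; k=np.polyfit(Q[:,0],Q[:,1],1); print('stop y at x=500:',np.polyval(k,500),'slope deg',np.degrees(k[0]))
E
```

```text
course edge x at y=290: 528.7179487117415 slope deg 1.4305882391616465
stop y at x=500: 318.0887902582086 slope deg -1.0419828707670353
```

arm_command:
  rows:
    - {"fingers": -0.1,"x": 0.001,"y": 0,"z": 0.02,"ax": 0,"ay": 0,"az": 0}
    - {"fingers": -0.1,"x": 0,"y": 0,"z": 0.012,"ax": 0,"ay": 0,"az": 0}
    - {"fingers": -0.1,"x": 0,"y": 0,"z": 0.004,"ax": 0,"ay": 0,"az": 0}
    - {"fingers": -0.1,"x": 0,"y": 0,"z": 0.002,"ax": 0,"ay": 0,"az": 0}
    - {"fingers": -0.1,"x": 0,"y": 0,"z": 0,"ax": 0,"ay": 0,"az": 0}
    - {"fingers": -0.1,"x": 0,"y": 0,"z": 0,"ax": 0,"ay": 0,"az": 0}

```text
clock: 15.25
tcp_pos: [0.482, 0.2902, 0.0319]
orientation: [2.245, 2.198, 0.001]
contact_force: [0.5, 0.6, -0.3]
grip_width: 0.0482
gripper_force: 52.0
```

```bash
sed -i 's/^C=.*/C=np.array([.5295,.3165]); TH=-1.25/' h.py; python3 - <<'E'
from h import *
gop(-47,-28,.031)
E
```

```text
clk 15.2 pos [0.482  0.2902 0.0319] psi -1.2 w 0.0482 F [ 0.5  0.6 -0.3] | shift mm [-0.7 -0.   0.9] az 0.0 j [-0.2  -1.15]
panel mm [-47.  -27.3]
```

arm_command:
  rows:
    - {"fingers": -0.1,"x": 0.001,"y": 0,"z": 0.001,"ax": 0,"ay": 0,"az": 0}
    - {"fingers": -0.1,"x": 0.002,"y": 0,"z": 0,"ax": 0,"ay": 0,"az": 0}
    - {"fingers": -0.1,"x": 0.001,"y": 0,"z": 0,"ax": 0,"ay": 0,"az": 0}
    - {"fingers": -0.1,"x": 0,"y": 0,"z": 0,"ax": 0,"ay": 0,"az": 0}

```text
clock: 15.58
tcp_pos: [0.482, 0.2942, 0.0308]
orientation: [2.245, 2.198, 0.001]
contact_force: [0.5, -0.5, -1.0]
grip_width: 0.0482
gripper_force: 52.0
```

arm_command:
  rows:
    - {"fingers": -0.1,"x": 0.001,"y": 0,"z": 0,"ax": 0,"ay": 0,"az": 0}
    - {"fingers": -0.1,"x": 0.001,"y": 0,"z": 0,"ax": 0,"ay": 0,"az": 0}
    - {"fingers": -0.1,"x": 0,"y": 0,"z": 0,"ax": 0,"ay": 0,"az": 0}

```text
clock: 15.83
tcp_pos: [0.4819, 0.2944, 0.0303]
orientation: [2.245, 2.195, -0.004]
contact_force: [0.4, -5.5, 2.5]
grip_width: 0.048
gripper_force: 52.3
```

arm_command:
  rows:
    - {"fingers": -0.1,"x": 0.001,"y": 0,"z": 0,"ax": 0,"ay": 0,"az": 0}
    - {"fingers": -0.1,"x": 0.001,"y": 0,"z": 0,"ax": 0,"ay": 0,"az": 0}
    - {"fingers": -0.1,"x": 0,"y": 0,"z": 0,"ax": 0,"ay": 0,"az": 0}

```text
clock: 16.08
tcp_pos: [0.482, 0.2946, 0.0302]
orientation: [2.244, 2.193, -0.008]
contact_force: [-0.7, -9.8, 7.1]
grip_width: 0.0483
gripper_force: 52.7
```

arm_command:
  rows:
    - {"fingers": 0.3,"x": -0.003,"y": 0,"z": 0,"ax": 0,"ay": 0,"az": 0}
    - {"fingers": 0.3,"x": 0,"y": 0,"z": 0,"ax": 0,"ay": 0,"az": 0}
    - {"fingers": 0.3,"x": 0,"y": 0,"z": 0,"ax": 0,"ay": 0,"az": 0}
    - {"fingers": 0.3,"x": 0,"y": 0,"z": -0.01,"ax": 0,"ay": 0,"az": 0}
    - {"fingers": 0.3,"x": 0,"y": 0,"z": -0.03,"ax": 0,"ay": 0,"az": 0}
    - {"fingers": -1,"x": 0,"y": -0.024,"z": 0,"ax": 0,"ay": 0,"az": 0}
    - {"fingers": -1,"x": 0,"y": -0.024,"z": 0,"ax": 0,"ay": 0,"az": 0}
    - {"fingers": -1,"x": 0,"y": 0,"z": 0,"ax": 0,"ay": 0,"az": 0}
    - {"fingers": -1,"x": 0,"y": 0,"z": 0,"ax": 0,"ay": 0,"az": 0}
    - {"fingers": -1,"x": 0,"y": 0,"z": 0,"ax": 0,"ay": 0,"az": 0}

```text
clock: 16.92
tcp_pos: [0.4345, 0.2966, 0.0711]
orientation: [2.244, 2.198, 0.002]
contact_force: [-0.2, -0.2, -0.1]
grip_width: -0.0003
gripper_force: 0.0
```

```bash
python3 - <<'E'
from h import *
gop(-95,-25,.032)
f=grab('wrist','w6.png')
for q in pieces(f,.02): print(q)
E
```

```text
clk 16.9 pos [0.4345 0.2966 0.0711] psi -1.2 w -0.0003 F [-0.2 -0.2 -0.1] | shift mm [-3.  -0.5 39.1] az 0.1 j [-0.21 -1.19]
panel mm [-94.6 -22. ]
(array([551.9, 253.8]), array([ 53. , 121.3]), np.float32(88.7))
(array([480.2, 292.2]), array([47.8, 50.1]), np.float32(178.7))
```

View pics/w6.png

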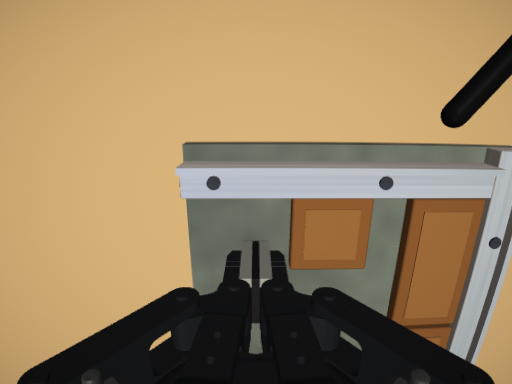

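The half lies flat against the stop at (332,232), about 20 mm from the course. Lower the closed fingers at its near side and push.

arm_command:
  rows:
    - {"fingers": -1,"x": -0.003,"y": 0,"z": 0.02,"ax": 0,"ay": 0,"az": 0}
    - {"fingers": -1,"x": 0,"y": 0,"z": 0.014,"ax": 0,"ay": 0,"az": 0}
    - {"fingers": -1,"x": 0,"y": 0,"z": 0.004,"ax": 0,"ay": 0,"az": 0}
    - {"fingers": -1,"x": 0,"y": 0,"z": 0,"ax": 0,"ay": 0,"az": 0}
    - {"fingers": -1,"x": 0,"y": 0.005,"z": 0,"ax": 0,"ay": 0,"az": 0}
    - {"fingers": -1,"x": 0,"y": 0.004,"z": 0,"ax": 0,"ay": 0,"az": 0}
    - {"fingers": -1,"x": 0,"y": 0.004,"z": 0,"ax": 0,"ay": 0,"az": 0}
    - {"fingers": -1,"x": 0,"y": 0,"z": 0,"ax": 0,"ay": 0,"az": 0}

```text
clock: 17.63
tcp_pos: [0.4485, 0.2929, 0.0331]
orientation: [2.246, 2.196, 0.003]
contact_force: [-0.5, -0.1, 0.6]
grip_width: 0.0
gripper_force: 0.0
```

arm_command:
  rows:
    - {"fingers": -1,"x": 0,"y": 0.004,"z": 0,"ax": 0,"ay": 0,"az": 0}
    - {"fingers": -1,"x": 0,"y": 0.004,"z": 0,"ax": 0,"ay": 0,"az": 0}
    - {"fingers": -1,"x": 0,"y": 0.002,"z": 0,"ax": 0,"ay": 0,"az": 0}
    - {"fingers": -1,"x": 0,"y": 0,"z": 0,"ax": 0,"ay": 0,"az": 0}

```text
clock: 17.97
tcp_pos: [0.4576, 0.2925, 0.0326]
orientation: [2.245, 2.197, 0.001]
contact_force: [0.8, -0.5, 1.1]
grip_width: -0.0
gripper_force: 0.4
```

```bash
python3 - <<'E'
from h import *
gop(-65,-25,.032)
f=grab('wrist')
for q in pieces(f,.02): print(q)
E
```

```text
clk 18.0 pos [0.4576 0.2925 0.0326] psi -1.3 w -0.0000 F [ 0.8 -0.5  1.1] | shift mm [0.6 6.3 0.6] az -0.0 j [-0.22 -1.2 ]
panel mm [-71.3 -25.6]
(array([488.3, 292.2]), array([47.9, 49.4]), np.float32(178.9))
(array([552.3, 269.1]), array([52.7, 91.1]), np.float32(88.9))
```

arm_command:
  rows:
    - {"fingers": -1,"x": 0,"y": 0.004,"z": 0,"ax": 0,"ay": 0,"az": 0}
    - {"fingers": -1,"x": 0,"y": 0.004,"z": 0,"ax": 0,"ay": 0,"az": 0}
    - {"fingers": -1,"x": 0,"y": 0.003,"z": 0,"ax": 0,"ay": 0,"az": 0}
    - {"fingers": -1,"x": 0,"y": 0.002,"z": 0,"ax": 0,"ay": 0,"az": 0}
    - {"fingers": -1,"x": 0,"y": 0,"z": 0,"ax": 0,"ay": 0,"az": 0}

```text
clock: 18.43
tcp_pos: [0.4703, 0.2924, 0.0326]
orientation: [-2.245, -2.197, -0.001]
contact_force: [-1.3, 0.4, 2.7]
grip_width: -0.0
gripper_force: 1.9
```

arm_command:
  rows:
    - {"fingers": -1,"x": 0,"y": 0.001,"z": 0,"ax": 0,"ay": 0,"az": 0}
    - {"fingers": -1,"x": 0,"y": 0.001,"z": 0,"ax": 0,"ay": 0,"az": 0}
    - {"fingers": -1,"x": 0,"y": 0,"z": 0,"ax": 0,"ay": 0,"az": 0}

```text
clock: 18.68
tcp_pos: [0.4714, 0.2924, 0.0326]
orientation: [-2.244, -2.198, 0.001]
contact_force: [-3.4, -0.7, 5.7]
grip_width: 0.0001
gripper_force: 2.9
```

arm_command:
  rows:
    - {"fingers": -1,"x": 0,"y": 0.001,"z": 0,"ax": 0,"ay": 0,"az": 0}
    - {"fingers": -1,"x": 0,"y": 0.001,"z": 0,"ax": 0,"ay": 0,"az": 0}
    - {"fingers": -1,"x": 0,"y": 0,"z": 0,"ax": 0,"ay": 0,"az": 0}

```text
clock: 18.93
tcp_pos: [0.4735, 0.2923, 0.0326]
orientation: [-2.244, -2.198, 0.0]
contact_force: [-3.5, 0.1, 5.6]
grip_width: 0.0005
gripper_force: 2.9
```

```bash
python3 - <<'E'
from h import *
f=grab('wrist','w7.png')
gop(-57.5,-25,.031)
for q in pieces(f,.02): print(q)
E
```

```text
clk 19.0 pos [0.4734 0.2923 0.0326] psi -1.2 w -0.0002 F [-4.2  0.5  5.4] | shift mm [ 0.4 -2.   1.6] az 0.1 j [-0.21 -1.17]
panel mm [-55.5 -25.4]
(array([490.2, 291.6]), array([16.3, 50.9]), np.float32(128.2))
(array([532.8, 275.2]), array([79.4, 92.4]), np.float32(178.5))
```

View pics/w7.png

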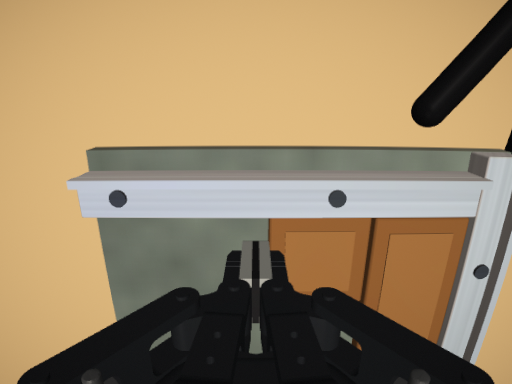

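The half is nearly home: a dark seam at column ~371, with the stop contact intact. Back off, go 1.5 mm lower and press harder.

arm_command:
  rows:
    - {"fingers": -1,"x": 0,"y": -0.006,"z": 0,"ax": 0,"ay": 0,"az": 0}
    - {"fingers": -1,"x": 0,"y": 0,"z": 0.0015,"ax": 0,"ay": 0,"az": 0}
    - {"fingers": -1,"x": 0,"y": 0.003,"z": 0,"ax": 0,"ay": 0,"az": 0}
    - {"fingers": -1,"x": 0,"y": 0.003,"z": 0,"ax": 0,"ay": 0,"az": 0}
    - {"fingers": -1,"x": 0,"y": 0,"z": 0,"ax": 0,"ay": 0,"az": 0}

```text
clock: 19.4
tcp_pos: [0.4692, 0.2921, 0.0303]
orientation: [-2.24, -2.198, 0.011]
contact_force: [-13.4, -0.6, 9.6]
grip_width: 0.0001
gripper_force: 8.2
```

arm_command:
  rows:
    - {"fingers": -1,"x": 0,"y": 0.001,"z": 0,"ax": 0,"ay": 0,"az": 0}
    - {"fingers": -1,"x": 0,"y": 0.001,"z": 0,"ax": 0,"ay": 0,"az": 0}
    - {"fingers": -1,"x": 0,"y": 0,"z": 0,"ax": 0,"ay": 0,"az": 0}

```text
clock: 19.65
tcp_pos: [0.4694, 0.2921, 0.0302]
orientation: [-2.238, -2.198, 0.014]
contact_force: [-18.4, -0.9, 13.1]
grip_width: 0.0002
gripper_force: 11.0
```

arm_command:
  rows:
    - {"fingers": -1,"x": 0,"y": 0.001,"z": 0,"ax": 0,"ay": 0,"az": 0}
    - {"fingers": -1,"x": 0,"y": 0.001,"z": 0,"ax": 0,"ay": 0,"az": 0}
    - {"fingers": -1,"x": 0,"y": 0,"z": 0,"ax": 0,"ay": 0,"az": 0}

```text
clock: 19.9
tcp_pos: [0.4696, 0.2921, 0.0301]
orientation: [-2.237, -2.199, 0.018]
contact_force: [-23.2, -1.6, 18.0]
grip_width: -0.0
gripper_force: 14.1
```

arm_command:
  rows:
    - {"fingers": -1,"x": 0,"y": -0.012,"z": 0,"ax": 0,"ay": 0,"az": 0}
    - {"fingers": -1,"x": 0,"y": 0,"z": -0.03,"ax": 0,"ay": 0,"az": 0}
    - {"fingers": -1,"x": 0,"y": 0,"z": -0.04,"ax": 0,"ay": 0,"az": 0}
    - {"fingers": 1,"x": 0,"y": 0,"z": -0.04,"ax": 0,"ay": 0,"az": 0}
    - {"fingers": 1,"x": -0.0386,"y": -0.002,"z": 0,"ax": 0,"ay": 0,"az": 0}
    - {"fingers": 1,"x": -0.0386,"y": -0.002,"z": 0,"ax": 0,"ay": 0,"az": 0}
    - {"fingers": 1,"x": -0.0386,"y": -0.002,"z": 0,"ax": 0,"ay": 0,"az": 0}
    - {"fingers": 1,"x": -0.0386,"y": -0.002,"z": 0,"ax": 0,"ay": 0,"az": 0}
    - {"fingers": 1,"x": -0.0386,"y": -0.002,"z": 0,"ax": 0,"ay": 0,"az": 0}
    - {"fingers": 1,"x": -0.0386,"y": -0.002,"z": 0,"ax": 0,"ay": 0,"az": 0}

```text
clock: 20.73
tcp_pos: [0.4488, 0.0588, 0.141]
orientation: [2.245, 2.197, 0.0]
contact_force: [0.9, -0.5, -0.3]
grip_width: 0.0834
gripper_force: 0.0
```

arm_command:
  rows:
    - {"fingers": 1,"x": -0.0386,"y": -0.002,"z": 0,"ax": 0,"ay": 0,"az": 0}
    - {"fingers": 1,"x": -0.0386,"y": -0.002,"z": 0,"ax": 0,"ay": 0,"az": 0}
    - {"fingers": 1,"x": -0.0386,"y": -0.002,"z": 0,"ax": 0,"ay": 0,"az": 0}
    - {"fingers": 1,"x": -0.0386,"y": -0.002,"z": 0,"ax": 0,"ay": 0,"az": 0}
    - {"fingers": 1,"x": -0.0386,"y": -0.002,"z": 0,"ax": 0,"ay": 0,"az": 0}
    - {"fingers": 1,"x": -0.0386,"y": -0.002,"z": 0,"ax": 0,"ay": 0,"az": 0}
    - {"fingers": 1,"x": 0,"y": 0,"z": 0,"ax": 0,"ay": 0,"az": 7}
    - {"fingers": 1,"x": 0,"y": 0,"z": 0,"ax": 0,"ay": 0,"az": 7}
    - {"fingers": 1,"x": 0,"y": 0,"z": 0,"ax": 0,"ay": 0,"az": 7}
    - {"fingers": 1,"x": 0,"y": 0,"z": 0,"ax": 0,"ay": 0,"az": 7}

```text
clock: 21.57
tcp_pos: [0.4319, -0.1713, 0.1409]
orientation: [2.715, 1.579, 0.0]
contact_force: [-0.5, 0.7, -0.2]
grip_width: 0.0854
gripper_force: 0.0
```

arm_command:
  rows:
    - {"fingers": 1,"x": 0,"y": 0,"z": 0,"ax": 0,"ay": 0,"az": 7}
    - {"fingers": 1,"x": 0,"y": 0,"z": 0,"ax": 0,"ay": 0,"az": 7}
    - {"fingers": 1,"x": 0,"y": 0,"z": 0,"ax": 0,"ay": 0,"az": 7}
    - {"fingers": 1,"x": 0,"y": 0,"z": 0,"ax": 0,"ay": 0,"az": 7}
    - {"fingers": 1,"x": 0,"y": 0,"z": 0,"ax": 0,"ay": 0,"az": 7}
    - {"fingers": 1,"x": 0,"y": 0,"z": 0,"ax": 0,"ay": 0,"az": 5}
    - {"fingers": 1,"x": 0,"y": 0,"z": 0,"ax": 0,"ay": 0,"az": 0}
    - {"fingers": 1,"x": 0,"y": 0,"z": 0,"ax": 0,"ay": 0,"az": 0}
    - {"fingers": 1,"x": 0,"y": 0,"z": 0,"ax": 0,"ay": 0,"az": 0}

```text
clock: 22.32
tcp_pos: [0.432, -0.1705, 0.1409]
orientation: [3.089, 0.571, -0.0]
contact_force: [0.9, -0.0, -0.4]
grip_width: 0.0854
gripper_force: 0.0
```

```bash
python3 - <<'E'
from h import *
f=grab('wrist')
go(.4206,-.170,.021,110)
for q in pieces(f,.01): print('w',q)
f=grab('top')
for q in pieces(f,.01):print('t',q)
E
```

```text
clk 22.4 pos [ 0.432  -0.1704  0.1409] psi -69.1 w 0.0856 F [-0.2  0.1  0.1] | shift mm [-10.5  -4.5 119.9] az 0.9 j [ 0.57 -1.13]
w (array([ 513.9, -387.9]), array([56.7, 64.3]), np.float32(168.5))
w (array([ 419.5, -169.8]), array([ 49.7, 100.5]), np.float32(19.6))
w (array([ 533.5, -286.2]), array([53.5, 99.4]), np.float32(19.3))
w (array([526. ,  -9.1]), array([13.6, 45.4]), np.float32(107.3))
t (array([ 391.3, -181.6]), array([36.8, 54.7]), np.float32(109.5))
t (array([ 451.4, -158.3]), array([34.3, 50.3]), np.float32(108.4))
t (array([552.3,  -9.5]), array([41.9, 47.8]), np.float32(0.3))
t (array([554.3,  65.9]), array([47.9, 92.3]), np.float32(90.6))
t (array([ 553.3, -398.3]), array([52.2, 60.2]), np.float32(169.3))
t (array([556. , 166.7]), array([48. , 93.6]), np.float32(90.7))
t (array([532.3, 268.9]), array([97.1, 99.7]), np.float32(178.0))
t (array([ 554.6, -280.8]), array([52.6, 61.2]), np.float32(18.7))
t (array([504.7, 662.5]), array([208.5, 295.1]), np.float32(5.6))
t (array([ 674.4, -230.4]), array([ 65. , 106.6]), np.float32(90.7))
t (array([798.5, -11.6]), array([ 28. , 201.8]), np.float32(77.8))
t (array([ 910.2, -158.2]), array([ 50.2, 415.1]), np.float32(90.2))
```

arm_command:
  rows:
    - {"fingers": 1,"x": -0.0105,"y": -0.0045,"z": 0.02,"ax": 0,"ay": 0,"az": 0}
    - {"fingers": 1,"x": 0,"y": 0,"z": 0.035,"ax": 0,"ay": 0,"az": 0.7}
    - {"fingers": 1,"x": 0,"y": 0,"z": 0.035,"ax": 0,"ay": 0,"az": 0}
    - {"fingers": 1,"x": 0,"y": 0,"z": 0.02,"ax": 0,"ay": 0,"az": 0}
    - {"fingers": 1,"x": 0,"y": 0,"z": 0.01,"ax": 0,"ay": 0,"az": 0}
    - {"fingers": 1,"x": 0,"y": 0,"z": 0,"ax": 0,"ay": 0,"az": 0}
    - {"fingers": 1,"x": 0,"y": 0,"z": 0,"ax": 0,"ay": 0,"az": 0}
    - {"fingers": 1,"x": 0,"y": 0,"z": 0,"ax": 0,"ay": 0,"az": 0}

```text
clock: 23.08
tcp_pos: [0.4216, -0.1701, 0.0221]
orientation: [3.092, 0.548, 0.003]
contact_force: [-0.4, -0.2, 0.1]
grip_width: 0.0852
gripper_force: 0.0
```

arm_command:
  grip_force: 60
  rows:
    - {"fingers": -0.1,"x": 0,"y": 0,"z": 0.0015,"ax": 0,"ay": 0,"az": 0}
    - {"fingers": -0.1,"x": 0,"y": 0,"z": 0,"ax": 0,"ay": 0,"az": 0}
    - {"fingers": -0.1,"x": 0,"y": 0,"z": 0,"ax": 0,"ay": 0,"az": 0}
    - {"fingers": -0.1,"x": 0,"y": 0,"z": 0,"ax": 0,"ay": 0,"az": 0}
    - {"fingers": -0.1,"x": 0,"y": 0,"z": 0,"ax": 0,"ay": 0,"az": 0}
    - {"fingers": -0.1,"x": 0,"y": 0,"z": 0,"ax": 0,"ay": 0,"az": 0}

```text
clock: 23.58
tcp_pos: [0.4211, -0.1701, 0.0207]
orientation: [3.092, 0.547, 0.002]
contact_force: [-3.0, 0.8, 12.4]
grip_width: 0.0478
gripper_force: 59.9
```

arm_command:
  rows:
    - {"fingers": -0.1,"x": 0,"y": 0,"z": -0.01,"ax": 0,"ay": 0,"az": 0}
    - {"fingers": -0.1,"x": 0,"y": 0,"z": -0.03,"ax": 0,"ay": 0,"az": 0}
    - {"fingers": -0.1,"x": 0,"y": 0,"z": -0.03,"ax": 0,"ay": 0,"az": 0}
    - {"fingers": -0.1,"x": 0,"y": 0,"z": 0,"ax": 0,"ay": 0,"az": 0}
    - {"fingers": -0.1,"x": 0,"y": 0,"z": 0,"ax": 0,"ay": 0,"az": 0}

```text
clock: 24.0
tcp_pos: [0.4218, -0.1704, 0.0914]
orientation: [3.091, 0.547, 0.006]
contact_force: [0.2, -0.3, -0.8]
grip_width: 0.048
gripper_force: 62.8
```

```bash
python3 - <<'E'
from h import *
gop(-47,-106,.032)
E
```

```text
clk 24.0 pos [ 0.4218 -0.1704  0.0914] psi -69.9 w 0.0480 F [ 0.2 -0.3 -0.8] | shift mm [ 185.7 -338.9   59. ] az -68.7 j [ 0.55 -1.2 ]
panel mm [ -97.1 -489.1]
```

arm_command:
  rows:
    - {"fingers": -0.1,"x": 0.0169,"y": -0.0308,"z": 0,"ax": 0,"ay": 0,"az": 0}
    - {"fingers": -0.1,"x": 0.0169,"y": -0.0308,"z": 0,"ax": 0,"ay": 0,"az": 0}
    - {"fingers": -0.1,"x": 0.0169,"y": -0.0308,"z": 0,"ax": 0,"ay": 0,"az": 0}
    - {"fingers": -0.1,"x": 0.0169,"y": -0.0308,"z": 0,"ax": 0,"ay": 0,"az": 0}
    - {"fingers": -0.1,"x": 0.0169,"y": -0.0308,"z": 0,"ax": 0,"ay": 0,"az": 0}
    - {"fingers": -0.1,"x": 0.0169,"y": -0.0308,"z": 0,"ax": 0,"ay": 0,"az": 0}
    - {"fingers": -0.1,"x": 0.0169,"y": -0.0308,"z": 0,"ax": 0,"ay": 0,"az": 0}
    - {"fingers": -0.1,"x": 0.0169,"y": -0.0308,"z": 0,"ax": 0,"ay": 0,"az": 0}
    - {"fingers": -0.1,"x": 0.0169,"y": -0.0308,"z": 0,"ax": 0,"ay": 0,"az": 0}
    - {"fingers": -0.1,"x": 0.0169,"y": -0.0308,"z": 0,"ax": 0,"ay": 0,"az": 0}

```text
clock: 24.83
tcp_pos: [0.4726, 0.1788, 0.0884]
orientation: [3.093, 0.548, -0.003]
contact_force: [0.7, -0.0, 0.2]
grip_width: 0.0476
gripper_force: 62.8
```

arm_command:
  rows:
    - {"fingers": -0.1,"x": 0.0169,"y": -0.0308,"z": 0,"ax": 0,"ay": 0,"az": 0}
    - {"fingers": -0.1,"x": 0,"y": 0,"z": 0,"ax": 0,"ay": 0,"az": -7}
    - {"fingers": -0.1,"x": 0,"y": 0,"z": 0,"ax": 0,"ay": 0,"az": -7}
    - {"fingers": -0.1,"x": 0,"y": 0,"z": 0,"ax": 0,"ay": 0,"az": -7}
    - {"fingers": -0.1,"x": 0,"y": 0,"z": 0,"ax": 0,"ay": 0,"az": -7}
    - {"fingers": -0.1,"x": 0,"y": 0,"z": 0,"ax": 0,"ay": 0,"az": -7}
    - {"fingers": -0.1,"x": 0,"y": 0,"z": 0,"ax": 0,"ay": 0,"az": -7}
    - {"fingers": -0.1,"x": 0,"y": 0,"z": 0,"ax": 0,"ay": 0,"az": -7}
    - {"fingers": -0.1,"x": 0,"y": 0,"z": 0,"ax": 0,"ay": 0,"az": -7}
    - {"fingers": -0.1,"x": 0,"y": 0,"z": 0,"ax": 0,"ay": 0,"az": -7}

```text
clock: 25.67
tcp_pos: [0.478, 0.2117, 0.0883]
orientation: [-2.344, -2.09, 0.003]
contact_force: [-0.3, -0.3, -1.8]
grip_width: 0.0479
gripper_force: 62.8
```

arm_command:
  rows:
    - {"fingers": -0.1,"x": 0,"y": 0,"z": 0.02,"ax": 0,"ay": 0,"az": -5.7}
    - {"fingers": -0.1,"x": 0,"y": 0,"z": 0.02,"ax": 0,"ay": 0,"az": 0}
    - {"fingers": -0.1,"x": 0,"y": 0,"z": 0,"ax": 0,"ay": 0,"az": 0}
    - {"fingers": -0.1,"x": 0,"y": 0,"z": 0,"ax": 0,"ay": 0,"az": 0}
    - {"fingers": -0.1,"x": 0,"y": 0,"z": 0,"ax": 0,"ay": 0,"az": 0}

```text
clock: 26.08
tcp_pos: [0.4786, 0.2124, 0.0496]
orientation: [-2.245, -2.197, 0.001]
contact_force: [0.6, 0.6, -1.0]
grip_width: 0.0481
gripper_force: 62.7
```

```bash
python3 - <<'E'
from h import *
gop(-44,-106,.0315)
f=grab('wrist','w8.png')
for q in pieces(f,.02): print('w',q)
E
```

```text
clk 26.1 pos [0.4786 0.2124 0.0496] psi -1.2 w 0.0481 F [ 0.6  0.6 -1. ] | shift mm [-0.8  4.6 18.1] az 0.0 j [-0.02 -1.06]
panel mm [ -48.6 -105.2]
w (array([546.4, 212.8]), array([28.6, 53.4]), np.float32(30.5))
w (array([479.5, 256.9]), array([ 3.9, 55.2]), np.float32(176.0))
w (array([528.9, 268.2]), array([68.5, 69.7]), np.float32(135.2))
```

View pics/w8.png

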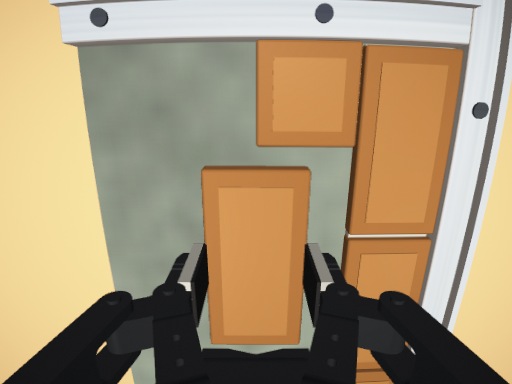

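Tile held above the board (255,255); the half sits at the stop (310,92) with maybe a hairline seam to the course, which a final press will close. Lower and slide up to the half.

arm_command:
  rows:
    - {"fingers": -0.1,"x": 0,"y": 0.0045,"z": 0.008,"ax": 0,"ay": 0,"az": 0}
    - {"fingers": -0.1,"x": 0,"y": 0,"z": 0.008,"ax": 0,"ay": 0,"az": 0}
    - {"fingers": -0.1,"x": 0,"y": 0,"z": 0.002,"ax": 0,"ay": 0,"az": 0}
    - {"fingers": -0.1,"x": 0,"y": 0,"z": 0.001,"ax": 0,"ay": 0,"az": 0}
    - {"fingers": -0.1,"x": 0.002,"y": 0,"z": 0,"ax": 0,"ay": 0,"az": 0}
    - {"fingers": -0.1,"x": 0.002,"y": 0,"z": 0,"ax": 0,"ay": 0,"az": 0}
    - {"fingers": -0.1,"x": 0,"y": 0,"z": 0,"ax": 0,"ay": 0,"az": 0}

```text
clock: 26.72
tcp_pos: [0.4839, 0.215, 0.0308]
orientation: [2.244, 2.195, -0.002]
contact_force: [-0.8, -3.6, 6.7]
grip_width: 0.0476
gripper_force: 63.6
```

arm_command:
  rows:
    - {"fingers": -0.1,"x": 0.001,"y": 0,"z": 0,"ax": 0,"ay": 0,"az": 0}
    - {"fingers": -0.1,"x": 0.0005,"y": 0,"z": 0,"ax": 0,"ay": 0,"az": 0}
    - {"fingers": -0.1,"x": 0,"y": 0,"z": 0,"ax": 0,"ay": 0,"az": 0}

```text
clock: 26.97
tcp_pos: [0.484, 0.2159, 0.0308]
orientation: [2.244, 2.195, -0.003]
contact_force: [-0.9, -4.5, 7.4]
grip_width: 0.0477
gripper_force: 63.7
```

```bash
python3 - <<'E'
from h import *
gop(-44,-101,.0315)
E
```

```text
clk 27.0 pos [0.484  0.2159 0.0308] psi -1.3 w 0.0477 F [-0.9 -4.5  7.4] | shift mm [ 0.5 -0.7 -0.7] az -0.0 j [-0.05 -1.09]
panel mm [ -43.3 -101.5]
```

arm_command:
  rows:
    - {"fingers": -0.1,"x": 0.001,"y": 0,"z": -0.0005,"ax": 0,"ay": 0,"az": 0}
    - {"fingers": -0.1,"x": 0.001,"y": 0,"z": 0,"ax": 0,"ay": 0,"az": 0}
    - {"fingers": -0.1,"x": 0,"y": 0,"z": 0,"ax": 0,"ay": 0,"az": 0}

```text
clock: 27.22
tcp_pos: [0.4834, 0.2196, 0.0308]
orientation: [2.245, 2.198, -0.001]
contact_force: [0.8, -2.1, 1.1]
grip_width: 0.0482
gripper_force: 63.0
```

arm_command:
  rows:
    - {"fingers": -0.1,"x": 0.001,"y": 0,"z": 0,"ax": 0,"ay": 0,"az": 0}
    - {"fingers": -0.1,"x": 0,"y": 0,"z": 0,"ax": 0,"ay": 0,"az": 0}

```text
clock: 27.38
tcp_pos: [0.4834, 0.2197, 0.0309]
orientation: [2.245, 2.197, -0.003]
contact_force: [0.1, -4.6, 3.4]
grip_width: 0.0478
gripper_force: 63.2
```

arm_command:
  rows:
    - {"fingers": 0.3,"x": 0,"y": 0,"z": 0,"ax": 0,"ay": 0,"az": 0}
    - {"fingers": 0.3,"x": 0,"y": 0,"z": 0,"ax": 0,"ay": 0,"az": 0}
    - {"fingers": 0.3,"x": 0,"y": 0,"z": 0,"ax": 0,"ay": 0,"az": 0}
    - {"fingers": 0.3,"x": 0,"y": 0,"z": -0.01,"ax": 0,"ay": 0,"az": 0}
    - {"fingers": 0.3,"x": 0,"y": 0,"z": -0.03,"ax": 0,"ay": 0,"az": 0}
    - {"fingers": -1,"x": 0,"y": -0.024,"z": 0,"ax": 0,"ay": 0,"az": 0}
    - {"fingers": -1,"x": 0,"y": -0.024,"z": 0,"ax": 0,"ay": 0,"az": 0}
    - {"fingers": -1,"x": 0,"y": 0,"z": 0,"ax": 0,"ay": 0,"az": 0}
    - {"fingers": -1,"x": 0,"y": 0,"z": 0,"ax": 0,"ay": 0,"az": 0}
    - {"fingers": -1,"x": 0,"y": 0,"z": 0,"ax": 0,"ay": 0,"az": 0}

```text
clock: 28.22
tcp_pos: [0.4362, 0.222, 0.0716]
orientation: [2.244, 2.198, 0.002]
contact_force: [0.1, 0.3, -0.4]
grip_width: -0.0001
gripper_force: 0.0
```

```bash
python3 - <<'E'
from h import *
gop(-90,-100,.0310)
f=grab('wrist')
for q in pieces(f,.02): print('w',q)
E
```

```text
clk 28.2 pos [0.4362 0.222  0.0716] psi -1.2 w -0.0001 F [ 0.1  0.3 -0.4] | shift mm [-3.6  1.2 40.6] az 0.0 j [-0.04 -1.1 ]
panel mm [-91.2 -96.5]
w (array([549.5, 179.2]), array([52.5, 75.4]), np.float32(87.0))
w (array([494.2, 244.6]), array([ 73.5, 144.5]), np.float32(88.2))
```

arm_command:
  rows:
    - {"fingers": -1,"x": -0.0035,"y": 0,"z": 0.02,"ax": 0,"ay": 0,"az": 0}
    - {"fingers": -1,"x": 0,"y": 0,"z": 0.016,"ax": 0,"ay": 0,"az": 0}
    - {"fingers": -1,"x": 0,"y": 0,"z": 0.004,"ax": 0,"ay": 0,"az": 0}
    - {"fingers": -1,"x": 0,"y": 0,"z": 0,"ax": 0,"ay": 0,"az": 0}
    - {"fingers": -1,"x": 0,"y": 0,"z": 0,"ax": 0,"ay": 0,"az": 0}

```text
clock: 28.68
tcp_pos: [0.4359, 0.2186, 0.0312]
orientation: [-2.245, -2.197, -0.0]
contact_force: [0.4, 0.3, 0.0]
grip_width: 0.0001
gripper_force: 0.0
```

arm_command:
  rows:
    - {"fingers": -1,"x": 0,"y": 0.004,"z": 0,"ax": 0,"ay": 0,"az": 0}
    - {"fingers": -1,"x": 0,"y": 0.004,"z": 0,"ax": 0,"ay": 0,"az": 0}
    - {"fingers": -1,"x": 0,"y": 0.004,"z": 0,"ax": 0,"ay": 0,"az": 0}
    - {"fingers": -1,"x": 0,"y": 0.004,"z": 0,"ax": 0,"ay": 0,"az": 0}
    - {"fingers": -1,"x": 0,"y": 0.004,"z": 0,"ax": 0,"ay": 0,"az": 0}
    - {"fingers": -1,"x": 0,"y": 0.004,"z": 0,"ax": 0,"ay": 0,"az": 0}
    - {"fingers": -1,"x": 0,"y": 0,"z": 0,"ax": 0,"ay": 0,"az": 0}

```text
clock: 29.27
tcp_pos: [0.4598, 0.2179, 0.0314]
orientation: [-2.245, -2.197, -0.0]
contact_force: [-2.0, -0.7, 4.6]
grip_width: -0.0003
gripper_force: 2.1
```

arm_command:
  rows:
    - {"fingers": -1,"x": 0,"y": 0.003,"z": 0,"ax": 0,"ay": 0,"az": 0}
    - {"fingers": -1,"x": 0,"y": 0.003,"z": 0,"ax": 0,"ay": 0,"az": 0}
    - {"fingers": -1,"x": 0,"y": 0.002,"z": 0,"ax": 0,"ay": 0,"az": 0}
    - {"fingers": -1,"x": 0,"y": 0,"z": 0,"ax": 0,"ay": 0,"az": 0}

```text
clock: 29.6
tcp_pos: [0.4673, 0.2178, 0.0313]
orientation: [-2.244, -2.198, 0.001]
contact_force: [-3.4, -0.2, 5.2]
grip_width: -0.0005
gripper_force: 2.4
```

arm_command:
  rows:
    - {"fingers": -1,"x": 0,"y": 0.002,"z": 0,"ax": 0,"ay": 0,"az": 0}
    - {"fingers": -1,"x": 0,"y": 0.002,"z": 0,"ax": 0,"ay": 0,"az": 0}
    - {"fingers": -1,"x": 0,"y": 0,"z": 0,"ax": 0,"ay": 0,"az": 0}

```text
clock: 29.85
tcp_pos: [0.4679, 0.2177, 0.0311]
orientation: [-2.241, -2.198, 0.008]
contact_force: [-12.7, -1.1, 14.4]
grip_width: 0.0001
gripper_force: 8.8
```

```bash
python3 - <<'E'
from h import *
gop(-60,-100,.0310)
E
```

```text
clk 29.9 pos [0.4679 0.2177 0.0311] psi -1.1 w 0.0001 F [-12.7  -1.1  14.4] | shift mm [ 0.1 -0.6  0.1] az 0.1 j [-0.06 -1.11]
panel mm [ -59.4 -100.1]
```

arm_command:
  rows:
    - {"fingers": -1,"x": 0,"y": -0.012,"z": 0,"ax": 0,"ay": 0,"az": 0}
    - {"fingers": -1,"x": 0,"y": 0,"z": -0.03,"ax": 0,"ay": 0,"az": 0}
    - {"fingers": -1,"x": 0,"y": 0,"z": -0.04,"ax": 0,"ay": 0,"az": 0}
    - {"fingers": 1,"x": 0,"y": 0,"z": -0.04,"ax": 0,"ay": 0,"az": 0}
    - {"fingers": 1,"x": -0.0387,"y": 0.0069,"z": 0,"ax": 0,"ay": 0,"az": 0}
    - {"fingers": 1,"x": -0.0387,"y": 0.0069,"z": 0,"ax": 0,"ay": 0,"az": 0}
    - {"fingers": 1,"x": -0.0387,"y": 0.0069,"z": 0,"ax": 0,"ay": 0,"az": 0}
    - {"fingers": 1,"x": -0.0387,"y": 0.0069,"z": 0,"ax": 0,"ay": 0,"az": 0}
    - {"fingers": 1,"x": -0.0387,"y": 0.0069,"z": 0,"ax": 0,"ay": 0,"az": 0}
    - {"fingers": 1,"x": -0.0387,"y": 0.0069,"z": 0,"ax": 0,"ay": 0,"az": 0}

```text
clock: 30.68
tcp_pos: [0.4962, -0.0176, 0.1413]
orientation: [2.244, 2.197, 0.001]
contact_force: [0.7, 0.5, 0.4]
grip_width: 0.0832
gripper_force: 0.0
```

arm_command:
  rows:
    - {"fingers": 1,"x": -0.0387,"y": 0.0069,"z": 0,"ax": 0,"ay": 0,"az": 0}
    - {"fingers": 1,"x": -0.0387,"y": 0.0069,"z": 0,"ax": 0,"ay": 0,"az": 0}
    - {"fingers": 1,"x": -0.0387,"y": 0.0069,"z": 0,"ax": 0,"ay": 0,"az": 0}
    - {"fingers": 1,"x": -0.0387,"y": 0.0069,"z": 0,"ax": 0,"ay": 0,"az": 0}
    - {"fingers": 1,"x": -0.0387,"y": 0.0069,"z": 0,"ax": 0,"ay": 0,"az": 0}
    - {"fingers": 1,"x": -0.0387,"y": 0.0069,"z": 0,"ax": 0,"ay": 0,"az": 0}
    - {"fingers": 1,"x": -0.0387,"y": 0.0069,"z": 0,"ax": 0,"ay": 0,"az": 0}
    - {"fingers": 1,"x": 0,"y": 0,"z": 0,"ax": 0,"ay": 0,"az": 7}
    - {"fingers": 1,"x": 0,"y": 0,"z": 0,"ax": 0,"ay": 0,"az": 7}
    - {"fingers": 1,"x": 0,"y": 0,"z": 0,"ax": 0,"ay": 0,"az": 7}

```text
clock: 31.52
tcp_pos: [0.5382, -0.2887, 0.1407]
orientation: [-2.615, -1.741, -0.0]
contact_force: [0.2, 0.4, 0.5]
grip_width: 0.0854
gripper_force: 0.0
```

arm_command:
  rows:
    - {"fingers": 1,"x": 0,"y": 0,"z": 0,"ax": 0,"ay": 0,"az": 7}
    - {"fingers": 1,"x": 0,"y": 0,"z": 0,"ax": 0,"ay": 0,"az": 7}
    - {"fingers": 1,"x": 0,"y": 0,"z": 0,"ax": 0,"ay": 0,"az": 7}
    - {"fingers": 1,"x": 0,"y": 0,"z": 0,"ax": 0,"ay": 0,"az": 7}
    - {"fingers": 1,"x": 0,"y": 0,"z": 0,"ax": 0,"ay": 0,"az": 7}
    - {"fingers": 1,"x": 0,"y": 0,"z": 0,"ax": 0,"ay": 0,"az": 7}
    - {"fingers": 1,"x": 0,"y": 0,"z": 0,"ax": 0,"ay": 0,"az": 6.5}
    - {"fingers": 1,"x": 0,"y": 0,"z": 0,"ax": 0,"ay": 0,"az": 0}
    - {"fingers": 1,"x": 0,"y": 0,"z": 0,"ax": 0,"ay": 0,"az": 0}
    - {"fingers": 1,"x": 0,"y": 0,"z": 0,"ax": 0,"ay": 0,"az": 0}

```text
clock: 32.35
tcp_pos: [0.5385, -0.2873, 0.141]
orientation: [3.096, 0.531, 0.0]
contact_force: [0.1, 0.7, 0.2]
grip_width: 0.0852
gripper_force: 0.0
```

```bash
python3 - <<'E'
from h import *
f=grab('wrist')
go(.5355,-.287,.021,109)
for q in pieces(f,.01): print('w',q)
E
```

```text
clk 32.4 pos [ 0.5384 -0.2874  0.141 ] psi -70.6 w 0.0856 F [ 0.5 -0.2 -0.5] | shift mm [ -2.7  -1.3 120. ] az 0.4 j [ 0.66 -1.04]
w (array([ 538.5, -369.8]), array([10.3, 97.3]), np.float32(164.4))
```

```bash
python3 - <<'E'
from h import *
f=grab('wrist','w9.png')
print(brown(f)[260:330:15,256])
E
```

```text
[[ 20  99 235]
 [ 20 100 235]
 [ 20 100 235]
 [ 20 100 234]
 [ 20 101 233]]
```

View pics/w9.png

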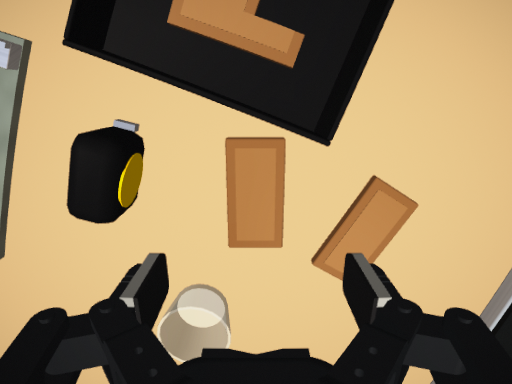

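Tile B is dead ahead under the gripper (255,192) and tile C at (365,230); they were just brighter than my mask allowed.

```bash
sed -i 's/(3,105,40),(18,255,150)/(3,105,40),(18,255,225)/' h.py; python3 - <<'E'
from h import *
f=grab('wrist')
for q in pieces(f,.01): print('w',q)
E
```

```text
w (array([ 391.7, -540.4]), array([27.3, 36.9]), np.float32(102.0))
w (array([ 265.5, -179.1]), array([27.2, 42.1]), np.float32(114.7))
w (array([303.2, -91.9]), array([ 45.7, 122.5]), np.float32(179.9))
w (array([ 511.3, -394.7]), array([ 74.7, 152.1]), np.float32(1.9))
w (array([ 535.4, -288.3]), array([ 50.4, 101. ]), np.float32(19.3))
w (array([ 725.7, -406.7]), array([ 68.2, 136.7]), np.float32(80.3))
w (array([ 660.5, -230.2]), array([ 37.8, 102.3]), np.float32(90.2))
w (array([603.9, -82.4]), array([53.9, 70.1]), np.float32(103.6))
```

arm_command:
  rows:
    - {"fingers": 1,"x": -0.003,"y": 0,"z": 0.02,"ax": 0,"ay": 0,"az": 0}
    - {"fingers": 1,"x": 0,"y": 0,"z": 0.035,"ax": 0,"ay": 0,"az": 0}
    - {"fingers": 1,"x": 0,"y": 0,"z": 0.035,"ax": 0,"ay": 0,"az": 0}
    - {"fingers": 1,"x": 0,"y": 0,"z": 0.02,"ax": 0,"ay": 0,"az": 0}
    - {"fingers": 1,"x": 0,"y": 0,"z": 0.01,"ax": 0,"ay": 0,"az": 0}
    - {"fingers": 1,"x": 0,"y": 0,"z": 0,"ax": 0,"ay": 0,"az": 0}
    - {"fingers": 1,"x": 0,"y": 0,"z": 0,"ax": 0,"ay": 0,"az": 0}
    - {"fingers": 1,"x": 0,"y": 0,"z": 0,"ax": 0,"ay": 0,"az": 0}

```text
clock: 33.17
tcp_pos: [0.5369, -0.2887, 0.0226]
orientation: [3.096, 0.526, 0.004]
contact_force: [-0.1, 0.3, 0.1]
grip_width: 0.0855
gripper_force: 0.0
```

arm_command:
  grip_force: 60
  rows:
    - {"fingers": -0.1,"x": -0.001,"y": 0,"z": 0.002,"ax": 0,"ay": 0,"az": 0}
    - {"fingers": -0.1,"x": 0,"y": 0,"z": 0,"ax": 0,"ay": 0,"az": 0}
    - {"fingers": -0.1,"x": 0,"y": 0,"z": 0,"ax": 0,"ay": 0,"az": 0}
    - {"fingers": -0.1,"x": 0,"y": 0,"z": 0,"ax": 0,"ay": 0,"az": 0}
    - {"fingers": -0.1,"x": 0,"y": 0,"z": 0,"ax": 0,"ay": 0,"az": 0}
    - {"fingers": -0.1,"x": 0,"y": 0,"z": 0,"ax": 0,"ay": 0,"az": 0}

```text
clock: 33.67
tcp_pos: [0.5352, -0.289, 0.0203]
orientation: [3.096, 0.526, 0.002]
contact_force: [-1.9, 1.1, 6.3]
grip_width: 0.0481
gripper_force: 61.5
```

arm_command:
  rows:
    - {"fingers": -0.1,"x": 0,"y": 0,"z": -0.01,"ax": 0,"ay": 0,"az": 0}
    - {"fingers": -0.1,"x": 0,"y": 0,"z": -0.03,"ax": 0,"ay": 0,"az": 0}
    - {"fingers": -0.1,"x": 0,"y": 0,"z": -0.04,"ax": 0,"ay": 0,"az": 0}
    - {"fingers": -0.1,"x": 0,"y": 0,"z": -0.02,"ax": 0,"ay": 0,"az": 0}
    - {"fingers": -0.1,"x": 0,"y": 0,"z": 0,"ax": 0,"ay": 0,"az": 0}
    - {"fingers": -0.1,"x": 0,"y": 0,"z": 0,"ax": 0,"ay": 0,"az": 0}

```text
clock: 34.17
tcp_pos: [0.5355, -0.289, 0.1209]
orientation: [3.095, 0.526, 0.004]
contact_force: [-0.1, 0.0, -1.1]
grip_width: 0.0476
gripper_force: 62.5
```

```bash
python3 - <<'E'
from h import *
gop(-44,-206,.0315)
E
```

```text
clk 34.2 pos [ 0.5355 -0.289   0.1209] psi -70.7 w 0.0476 F [-0.1  0.  -1.1] | shift mm [  80.6 -396.2   88.6] az -69.5 j [ 0.66 -1.05]
panel mm [  19.2 -605.2]
```

arm_command:
  rows:
    - {"fingers": -0.1,"x": 0.0073,"y": -0.036,"z": 0,"ax": 0,"ay": 0,"az": 0}
    - {"fingers": -0.1,"x": 0.0073,"y": -0.036,"z": 0,"ax": 0,"ay": 0,"az": 0}
    - {"fingers": -0.1,"x": 0.0073,"y": -0.036,"z": 0,"ax": 0,"ay": 0,"az": 0}
    - {"fingers": -0.1,"x": 0.0073,"y": -0.036,"z": 0,"ax": 0,"ay": 0,"az": 0}
    - {"fingers": -0.1,"x": 0.0073,"y": -0.036,"z": 0,"ax": 0,"ay": 0,"az": 0}
    - {"fingers": -0.1,"x": 0.0073,"y": -0.036,"z": 0,"ax": 0,"ay": 0,"az": 0}
    - {"fingers": -0.1,"x": 0.0073,"y": -0.036,"z": 0,"ax": 0,"ay": 0,"az": 0}
    - {"fingers": -0.1,"x": 0.0073,"y": -0.036,"z": 0,"ax": 0,"ay": 0,"az": 0}
    - {"fingers": -0.1,"x": 0.0073,"y": -0.036,"z": 0,"ax": 0,"ay": 0,"az": 0}
    - {"fingers": -0.1,"x": 0.0073,"y": -0.036,"z": 0,"ax": 0,"ay": 0,"az": 0}

```text
clock: 35.0
tcp_pos: [0.4829, 0.0766, 0.1178]
orientation: [3.097, 0.526, -0.004]
contact_force: [1.5, -0.7, -1.5]
grip_width: 0.0481
gripper_force: 62.5
```

arm_command:
  rows:
    - {"fingers": -0.1,"x": 0.0073,"y": -0.036,"z": 0,"ax": 0,"ay": 0,"az": 0}
    - {"fingers": -0.1,"x": 0,"y": 0,"z": 0,"ax": 0,"ay": 0,"az": -7}
    - {"fingers": -0.1,"x": 0,"y": 0,"z": 0,"ax": 0,"ay": 0,"az": -7}
    - {"fingers": -0.1,"x": 0,"y": 0,"z": 0,"ax": 0,"ay": 0,"az": -7}
    - {"fingers": -0.1,"x": 0,"y": 0,"z": 0,"ax": 0,"ay": 0,"az": -7}
    - {"fingers": -0.1,"x": 0,"y": 0,"z": 0,"ax": 0,"ay": 0,"az": -7}
    - {"fingers": -0.1,"x": 0,"y": 0,"z": 0,"ax": 0,"ay": 0,"az": -7}
    - {"fingers": -0.1,"x": 0,"y": 0,"z": 0,"ax": 0,"ay": 0,"az": -7}
    - {"fingers": -0.1,"x": 0,"y": 0,"z": 0,"ax": 0,"ay": 0,"az": -7}
    - {"fingers": -0.1,"x": 0,"y": 0,"z": 0,"ax": 0,"ay": 0,"az": -7}

```text
clock: 35.83
tcp_pos: [0.4785, 0.1113, 0.1178]
orientation: [-2.358, -2.073, 0.004]
contact_force: [0.3, 0.1, -0.8]
grip_width: 0.0477
gripper_force: 62.5
```

arm_command:
  rows:
    - {"fingers": -0.1,"x": 0,"y": 0,"z": 0.02,"ax": 0,"ay": 0,"az": -6.5}
    - {"fingers": -0.1,"x": 0,"y": 0,"z": 0.03,"ax": 0,"ay": 0,"az": 0}
    - {"fingers": -0.1,"x": 0,"y": 0,"z": 0.015,"ax": 0,"ay": 0,"az": 0}
    - {"fingers": -0.1,"x": 0,"y": 0,"z": 0,"ax": 0,"ay": 0,"az": 0}
    - {"fingers": -0.1,"x": 0,"y": 0,"z": 0,"ax": 0,"ay": 0,"az": 0}
    - {"fingers": -0.1,"x": 0,"y": 0,"z": 0,"ax": 0,"ay": 0,"az": 0}

```text
clock: 36.33
tcp_pos: [0.4797, 0.112, 0.0543]
orientation: [-2.244, -2.198, -0.0]
contact_force: [-0.7, 0.3, -1.1]
grip_width: 0.0479
gripper_force: 62.5
```

```bash
python3 - <<'E'
from h import *
gop(-44,-206,.0315)
f=grab('wrist','w10.png')
E
```

```text
clk 36.3 pos [0.4797 0.112  0.0543] psi -1.2 w 0.0479 F [-0.7  0.3 -1.1] | shift mm [-0.5  1.3 22.8] az 0.1 j [ 0.17 -0.88]
panel mm [ -45.3 -205.5]
```

View pics/w10.png

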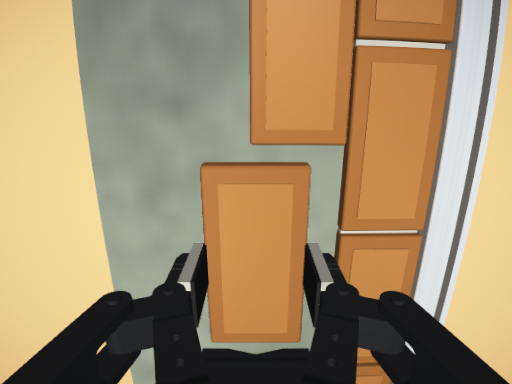

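Tile 1 sits tight against the course, ending at row 145; tile B is held ready behind it. Lower and slide up.

arm_command:
  rows:
    - {"fingers": -0.1,"x": 0,"y": 0.001,"z": 0.012,"ax": 0,"ay": 0,"az": 0}
    - {"fingers": -0.1,"x": 0,"y": 0,"z": 0.008,"ax": 0,"ay": 0,"az": 0}
    - {"fingers": -0.1,"x": 0,"y": 0,"z": 0.0025,"ax": 0,"ay": 0,"az": 0}
    - {"fingers": -0.1,"x": 0,"y": 0,"z": 0,"ax": 0,"ay": 0,"az": 0}
    - {"fingers": -0.1,"x": 0.002,"y": 0,"z": 0,"ax": 0,"ay": 0,"az": 0}
    - {"fingers": -0.1,"x": 0.002,"y": 0,"z": 0,"ax": 0,"ay": 0,"az": 0}
    - {"fingers": -0.1,"x": 0,"y": 0,"z": 0,"ax": 0,"ay": 0,"az": 0}

```text
clock: 36.97
tcp_pos: [0.4809, 0.1165, 0.0317]
orientation: [-2.244, -2.198, -0.001]
contact_force: [0.0, -0.1, -0.4]
grip_width: 0.0477
gripper_force: 62.5
```

arm_command:
  rows:
    - {"fingers": -0.1,"x": 0.001,"y": 0,"z": 0,"ax": 0,"ay": 0,"az": 0}
    - {"fingers": -0.1,"x": 0.001,"y": 0,"z": 0,"ax": 0,"ay": 0,"az": 0}
    - {"fingers": -0.1,"x": 0,"y": 0,"z": 0,"ax": 0,"ay": 0,"az": 0}

```text
clock: 37.22
tcp_pos: [0.4808, 0.1176, 0.0316]
orientation: [2.245, 2.197, -0.0]
contact_force: [0.4, -0.0, -0.6]
grip_width: 0.048
gripper_force: 62.5
```

arm_command:
  rows:
    - {"fingers": -0.1,"x": 0.001,"y": 0,"z": 0,"ax": 0,"ay": 0,"az": 0}
    - {"fingers": -0.1,"x": 0.001,"y": 0,"z": 0,"ax": 0,"ay": 0,"az": 0}
    - {"fingers": -0.1,"x": 0,"y": 0,"z": 0,"ax": 0,"ay": 0,"az": 0}

```text
clock: 37.47
tcp_pos: [0.4807, 0.1178, 0.0313]
orientation: [2.246, 2.195, -0.004]
contact_force: [0.1, -5.9, 0.9]
grip_width: 0.0477
gripper_force: 62.7
```

arm_command:
  rows:
    - {"fingers": -0.1,"x": -0.001,"y": 0,"z": 0.001,"ax": 0,"ay": 0,"az": 0}
    - {"fingers": 0.3,"x": 0,"y": 0,"z": 0,"ax": 0,"ay": 0,"az": 0}
    - {"fingers": 0.3,"x": 0,"y": 0,"z": 0,"ax": 0,"ay": 0,"az": 0}
    - {"fingers": 0.3,"x": 0,"y": 0,"z": 0,"ax": 0,"ay": 0,"az": 0}
    - {"fingers": 0.3,"x": 0,"y": 0,"z": -0.01,"ax": 0,"ay": 0,"az": 0}
    - {"fingers": 0.3,"x": 0,"y": 0,"z": -0.03,"ax": 0,"ay": 0,"az": 0}
    - {"fingers": -1,"x": 0,"y": -0.024,"z": 0,"ax": 0,"ay": 0,"az": 0}
    - {"fingers": -1,"x": 0,"y": -0.023,"z": 0,"ax": 0,"ay": 0,"az": 0}
    - {"fingers": -1,"x": 0,"y": 0,"z": 0,"ax": 0,"ay": 0,"az": 0}
    - {"fingers": -1,"x": 0,"y": 0,"z": 0,"ax": 0,"ay": 0,"az": 0}

```text
clock: 38.3
tcp_pos: [0.4332, 0.1199, 0.0712]
orientation: [2.243, 2.199, 0.0]
contact_force: [0.3, -0.2, 0.0]
grip_width: 0.007
gripper_force: 0.0
```

arm_command:
  rows:
    - {"fingers": -1,"x": 0,"y": 0,"z": 0.02,"ax": 0,"ay": 0,"az": 0}
    - {"fingers": -1,"x": 0,"y": 0,"z": 0,"ax": 0,"ay": 0,"az": 0}
    - {"fingers": -1,"x": 0,"y": 0,"z": 0,"ax": 0,"ay": 0,"az": 0}

```text
clock: 38.55
tcp_pos: [0.4341, 0.1198, 0.0504]
orientation: [-2.244, -2.197, 0.001]
contact_force: [-0.3, -0.1, -0.4]
grip_width: 0.0002
gripper_force: 0.0
```

```bash
python3 - <<'E'
from h import *
gop(-90,-200,.0310)
E
```

```text
clk 38.5 pos [0.4341 0.1198 0.0504] psi -1.2 w 0.0002 F [-0.3 -0.1 -0.4] | shift mm [-1.3  1.1 19.4] az 0.0 j [ 0.14 -0.95]
panel mm [ -91.1 -198.7]
```

arm_command:
  rows:
    - {"fingers": -1,"x": -0.001,"y": 0,"z": 0.015,"ax": 0,"ay": 0,"az": 0}
    - {"fingers": -1,"x": 0,"y": 0,"z": 0.004,"ax": 0,"ay": 0,"az": 0}
    - {"fingers": -1,"x": 0,"y": 0,"z": 0,"ax": 0,"ay": 0,"az": 0}
    - {"fingers": -1,"x": 0,"y": 0,"z": 0,"ax": 0,"ay": 0,"az": 0}

```text
clock: 38.88
tcp_pos: [0.434, 0.1189, 0.0319]
orientation: [-2.245, -2.198, -0.0]
contact_force: [0.5, -0.2, 0.4]
grip_width: 0.0003
gripper_force: 0.0
```

arm_command:
  rows:
    - {"fingers": -1,"x": 0,"y": 0.004,"z": 0,"ax": 0,"ay": 0,"az": 0}
    - {"fingers": -1,"x": 0,"y": 0.004,"z": 0,"ax": 0,"ay": 0,"az": 0}
    - {"fingers": -1,"x": 0,"y": 0.004,"z": 0,"ax": 0,"ay": 0,"az": 0}
    - {"fingers": -1,"x": 0,"y": 0.004,"z": 0,"ax": 0,"ay": 0,"az": 0}
    - {"fingers": -1,"x": 0,"y": 0.004,"z": 0,"ax": 0,"ay": 0,"az": 0}
    - {"fingers": -1,"x": 0,"y": 0.004,"z": 0,"ax": 0,"ay": 0,"az": 0}
    - {"fingers": -1,"x": 0,"y": 0,"z": 0,"ax": 0,"ay": 0,"az": 0}

```text
clock: 39.47
tcp_pos: [0.4579, 0.1183, 0.0317]
orientation: [-2.245, -2.197, 0.001]
contact_force: [-2.8, -0.9, 6.5]
grip_width: 0.0001
gripper_force: 2.6
```

arm_command:
  rows:
    - {"fingers": -1,"x": 0,"y": 0.003,"z": 0,"ax": 0,"ay": 0,"az": 0}
    - {"fingers": -1,"x": 0,"y": 0.003,"z": 0,"ax": 0,"ay": 0,"az": 0}
    - {"fingers": -1,"x": 0,"y": 0.002,"z": 0,"ax": 0,"ay": 0,"az": 0}
    - {"fingers": -1,"x": 0,"y": 0,"z": 0,"ax": 0,"ay": 0,"az": 0}

```text
clock: 39.8
tcp_pos: [0.4654, 0.1182, 0.0316]
orientation: [-2.244, -2.198, 0.002]
contact_force: [-4.1, -0.3, 7.4]
grip_width: -0.0003
gripper_force: 3.1
```

arm_command:
  rows:
    - {"fingers": -1,"x": 0,"y": 0.002,"z": 0,"ax": 0,"ay": 0,"az": 0}
    - {"fingers": -1,"x": 0,"y": 0.002,"z": 0,"ax": 0,"ay": 0,"az": 0}
    - {"fingers": -1,"x": 0,"y": 0,"z": 0,"ax": 0,"ay": 0,"az": 0}

```text
clock: 40.05
tcp_pos: [0.4661, 0.118, 0.0314]
orientation: [-2.242, -2.197, 0.01]
contact_force: [-13.7, 0.1, 15.3]
grip_width: -0.0003
gripper_force: 9.6
```

```bash
python3 - <<'E'
from h import *
gop(-60,-200,.0310)
E
```

```text
clk 40.0 pos [0.4661 0.118  0.0314] psi -1.1 w -0.0003 F [-13.7   0.1  15.3] | shift mm [-0.1 -1.   0.4] az 0.1 j [ 0.13 -0.94]
panel mm [ -59.  -199.8]
```

arm_command:
  rows:
    - {"fingers": -1,"x": 0,"y": -0.012,"z": 0,"ax": 0,"ay": 0,"az": 0}
    - {"fingers": -1,"x": 0,"y": 0,"z": -0.03,"ax": 0,"ay": 0,"az": 0}
    - {"fingers": -1,"x": 0,"y": 0,"z": -0.04,"ax": 0,"ay": 0,"az": 0}
    - {"fingers": 1,"x": 0,"y": 0,"z": -0.04,"ax": 0,"ay": 0,"az": 0}
    - {"fingers": 1,"x": -0.0365,"y": 0.0065,"z": 0,"ax": 0,"ay": 0,"az": 0}
    - {"fingers": 1,"x": -0.0365,"y": 0.0065,"z": 0,"ax": 0,"ay": 0,"az": 0}
    - {"fingers": 1,"x": -0.0365,"y": 0.0065,"z": 0,"ax": 0,"ay": 0,"az": 0}
    - {"fingers": 1,"x": -0.0365,"y": 0.0065,"z": 0,"ax": 0,"ay": 0,"az": 0}
    - {"fingers": 1,"x": -0.0365,"y": 0.0065,"z": 0,"ax": 0,"ay": 0,"az": 0}
    - {"fingers": 1,"x": -0.0365,"y": 0.0065,"z": 0,"ax": 0,"ay": 0,"az": 0}

```text
clock: 40.88
tcp_pos: [0.4926, -0.1038, 0.1419]
orientation: [2.244, 2.197, 0.001]
contact_force: [2.1, -0.1, -0.6]
grip_width: 0.0831
gripper_force: 0.0
```

arm_command:
  rows:
    - {"fingers": 1,"x": -0.0365,"y": 0.0065,"z": 0,"ax": 0,"ay": 0,"az": 0}
    - {"fingers": 1,"x": -0.0365,"y": 0.0065,"z": 0,"ax": 0,"ay": 0,"az": 0}
    - {"fingers": 1,"x": -0.0365,"y": 0.0065,"z": 0,"ax": 0,"ay": 0,"az": 0}
    - {"fingers": 1,"x": -0.0365,"y": 0.0065,"z": 0,"ax": 0,"ay": 0,"az": 0}
    - {"fingers": 1,"x": -0.0365,"y": 0.0065,"z": 0,"ax": 0,"ay": 0,"az": 0}
    - {"fingers": 1,"x": -0.0365,"y": 0.0065,"z": 0,"ax": 0,"ay": 0,"az": 0}
    - {"fingers": 1,"x": -0.0365,"y": 0.0065,"z": 0,"ax": 0,"ay": 0,"az": 0}
    - {"fingers": 1,"x": -0.0365,"y": 0.0065,"z": 0,"ax": 0,"ay": 0,"az": 0}
    - {"fingers": 1,"x": 0,"y": 0,"z": 0,"ax": 0,"ay": 0,"az": -7}
    - {"fingers": 1,"x": 0,"y": 0,"z": 0,"ax": 0,"ay": 0,"az": -7}

```text
clock: 41.72
tcp_pos: [0.5373, -0.3986, 0.1409]
orientation: [1.96, 2.455, -0.001]
contact_force: [-0.5, 1.2, 0.8]
grip_width: 0.0857
gripper_force: 0.0
```

arm_command:
  rows:
    - {"fingers": 1,"x": 0,"y": 0,"z": 0,"ax": 0,"ay": 0,"az": -7}
    - {"fingers": 1,"x": 0,"y": 0,"z": 0,"ax": 0,"ay": 0,"az": -7}
    - {"fingers": 1,"x": 0,"y": 0,"z": 0,"ax": 0,"ay": 0,"az": -7}
    - {"fingers": 1,"x": 0,"y": 0,"z": 0,"ax": 0,"ay": 0,"az": -7}
    - {"fingers": 1,"x": 0,"y": 0,"z": 0,"ax": 0,"ay": 0,"az": -7}
    - {"fingers": 1,"x": 0,"y": 0,"z": 0,"ax": 0,"ay": 0,"az": -7}
    - {"fingers": 1,"x": 0,"y": 0,"z": 0,"ax": 0,"ay": 0,"az": -7}
    - {"fingers": 1,"x": 0,"y": 0,"z": 0,"ax": 0,"ay": 0,"az": -7}
    - {"fingers": 1,"x": 0,"y": 0,"z": 0,"ax": 0,"ay": 0,"az": -7}
    - {"fingers": 1,"x": 0,"y": 0,"z": 0,"ax": 0,"ay": 0,"az": -2.7}

```text
clock: 42.55
tcp_pos: [0.5378, -0.3954, 0.1412]
orientation: [-0.307, -3.127, -0.0]
contact_force: [0.3, 0.4, 0.2]
grip_width: 0.0853
gripper_force: 0.0
```

arm_command:
  rows:
    - {"fingers": 1,"x": 0,"y": 0,"z": 0,"ax": 0,"ay": 0,"az": 0}
    - {"fingers": 1,"x": 0,"y": 0,"z": 0,"ax": 0,"ay": 0,"az": 0}

```text
clock: 42.72
tcp_pos: [0.5379, -0.3951, 0.1413]
orientation: [0.319, 3.125, 0.0]
contact_force: [0.8, -0.4, 1.2]
grip_width: 0.0853
gripper_force: 0.0
```

```bash
python3 - <<'E'
from h import *
f=grab('wrist')
go(.5328,-.3945,.021,78.5)
for q in pieces(f,.01):
    if abs(q[1][1]-100)<12: print('w',q)
E
```

```text
clk 42.8 pos [ 0.5379 -0.3949  0.1414] psi 78.4 w 0.0851 F [-0.  -0.4 -0. ] | shift mm [  5.1  -0.6 120.4] az -0.1 j [1.14 1.41]
w (array([ 667.4, -230.1]), array([ 58.1, 105.2]), np.float32(89.8))
```

```bash
python3 - <<'E'
from h import *
f=grab('wrist'); hsv=brown(f)
for q in pieces(f,.01): print('w',q)
print(hsv[100:260:20,256].tolist())
m=cv2.inRange(hsv,(3,115,40),(17,255,235))
for k in cv2.findContours(m,cv2.RETR_EXTERNAL,cv2.CHAIN_APPROX_NONE)[0]:
    if cv2.contourArea(k)>400: R=cv2.minAreaRect(k); print('px',np.round(R[0]),np.round(R[1]),cv2.contourArea(k))
f=grab('top')
for q in pieces(f,.01): print('t',q)
E
```

```text
w (array([ 798.4, -252.7]), array([16.4, 42.7]), np.float32(72.9))
w (array([ 667.5, -230.2]), array([ 58.3, 105.4]), np.float32(90.1))
w (array([ 538.2, -636.8]), array([28.6, 69. ]), np.float32(151.6))
w (array([ 560. , -381.5]), array([360.5, 445. ]), np.float32(78.3))
[[18, 113, 197], [18, 113, 198], [14, 162, 146], [15, 165, 144], [14, 165, 145], [14, 165, 145], [14, 166, 144], [18, 113, 199]]
px [445. 280.] [ 47. 105.] 3814.5
px [ 13. 236.] [60. 26.] 910.5
px [253. 182.] [112.  62.] 6518.0
px [471.  42.] [85. 80.] 3242.0
px [52. 29.] [ 58. 104.] 2731.5
t (array([552.3,  -9.5]), array([41.9, 47.8]), np.float32(0.3))
t (array([ 533.9, -394.2]), array([ 55.5, 102.6]), np.float32(168.2))
t (array([530.1, 168.6]), array([100. , 297.8]), np.float32(88.8))
t (array([504.7, 662.1]), array([208.6, 298.5]), np.float32(6.6))
t (array([ 670. , -231.3]), array([ 56.2, 107.8]), np.float32(90.7))
t (array([798.1, -12.2]), array([ 30.7, 200.5]), np.float32(77.3))
t (array([ 910.5, -156.7]), array([ 53. , 417.9]), np.float32(90.1))
```

arm_command:
  rows:
    - {"fingers": 1,"x": 0.005,"y": -0.001,"z": 0.02,"ax": 0,"ay": 0,"az": 0}
    - {"fingers": 1,"x": 0,"y": 0,"z": 0.035,"ax": 0,"ay": 0,"az": 0}
    - {"fingers": 1,"x": 0,"y": 0,"z": 0.035,"ax": 0,"ay": 0,"az": 0}
    - {"fingers": 1,"x": 0,"y": 0,"z": 0.02,"ax": 0,"ay": 0,"az": 0}
    - {"fingers": 1,"x": 0,"y": 0,"z": 0.01,"ax": 0,"ay": 0,"az": 0}
    - {"fingers": 1,"x": 0,"y": 0,"z": 0,"ax": 0,"ay": 0,"az": 0}
    - {"fingers": 1,"x": 0,"y": 0,"z": 0,"ax": 0,"ay": 0,"az": 0}
    - {"fingers": 1,"x": 0,"y": 0,"z": 0,"ax": 0,"ay": 0,"az": 0}

```text
clock: 43.53
tcp_pos: [0.5343, -0.395, 0.0235]
orientation: [0.315, 3.123, -0.002]
contact_force: [-0.5, 0.1, -0.4]
grip_width: 0.0852
gripper_force: 0.0
```

arm_command:
  grip_force: 60
  rows:
    - {"fingers": 1,"x": 0.001,"y": 0,"z": 0.003,"ax": 0,"ay": 0,"az": 0}
    - {"fingers": -0.1,"x": 0,"y": 0,"z": 0,"ax": 0,"ay": 0,"az": 0}
    - {"fingers": -0.1,"x": 0,"y": 0,"z": 0,"ax": 0,"ay": 0,"az": 0}
    - {"fingers": -0.1,"x": 0,"y": 0,"z": 0,"ax": 0,"ay": 0,"az": 0}
    - {"fingers": -0.1,"x": 0,"y": 0,"z": 0,"ax": 0,"ay": 0,"az": 0}
    - {"fingers": -0.1,"x": 0,"y": 0,"z": 0,"ax": 0,"ay": 0,"az": 0}
    - {"fingers": -0.1,"x": 0,"y": 0,"z": 0,"ax": 0,"ay": 0,"az": 0}

```text
clock: 44.12
tcp_pos: [0.5325, -0.3947, 0.0196]
orientation: [0.315, 3.125, -0.001]
contact_force: [-0.9, -0.1, 5.5]
grip_width: 0.0478
gripper_force: 62.5
```

arm_command:
  rows:
    - {"fingers": -0.1,"x": 0,"y": 0,"z": -0.01,"ax": 0,"ay": 0,"az": 0}
    - {"fingers": -0.1,"x": 0,"y": 0,"z": -0.03,"ax": 0,"ay": 0,"az": 0}
    - {"fingers": -0.1,"x": 0,"y": 0,"z": -0.04,"ax": 0,"ay": 0,"az": 0}
    - {"fingers": -0.1,"x": 0,"y": 0,"z": -0.02,"ax": 0,"ay": 0,"az": 0}
    - {"fingers": -0.1,"x": 0,"y": 0,"z": 0,"ax": 0,"ay": 0,"az": 0}
    - {"fingers": -0.1,"x": 0,"y": 0,"z": 0,"ax": 0,"ay": 0,"az": 0}

```text
clock: 44.62
tcp_pos: [0.5324, -0.3947, 0.1202]
orientation: [0.315, 3.124, -0.002]
contact_force: [-0.4, 0.3, -1.9]
grip_width: 0.0479
gripper_force: 62.4
```

```bash
python3 - <<'E'
from h import *
gop(-44,-306,.0315)
E
```

```text
clk 44.6 pos [ 0.5324 -0.3947  0.1202] psi 78.5 w 0.0479 F [-0.4  0.3 -1.9] | shift mm [133.8 387.5  87.9] az 79.7 j [1.14 1.4 ]
panel mm [  18.5 -711. ]
```

arm_command:
  rows:
    - {"fingers": -0.1,"x": 0.0111,"y": 0.0323,"z": 0,"ax": 0,"ay": 0,"az": 0}
    - {"fingers": -0.1,"x": 0.0111,"y": 0.0323,"z": 0,"ax": 0,"ay": 0,"az": 0}
    - {"fingers": -0.1,"x": 0.0111,"y": 0.0323,"z": 0,"ax": 0,"ay": 0,"az": 0}
    - {"fingers": -0.1,"x": 0.0111,"y": 0.0323,"z": 0,"ax": 0,"ay": 0,"az": 0}
    - {"fingers": -0.1,"x": 0.0111,"y": 0.0323,"z": 0,"ax": 0,"ay": 0,"az": 0}
    - {"fingers": -0.1,"x": 0.0111,"y": 0.0323,"z": 0,"ax": 0,"ay": 0,"az": 0}
    - {"fingers": -0.1,"x": 0.0111,"y": 0.0323,"z": 0,"ax": 0,"ay": 0,"az": 0}
    - {"fingers": -0.1,"x": 0.0111,"y": 0.0323,"z": 0,"ax": 0,"ay": 0,"az": 0}
    - {"fingers": -0.1,"x": 0.0111,"y": 0.0323,"z": 0,"ax": 0,"ay": 0,"az": 0}
    - {"fingers": -0.1,"x": 0.0111,"y": 0.0323,"z": 0,"ax": 0,"ay": 0,"az": 0}

```text
clock: 45.45
tcp_pos: [0.4858, -0.0546, 0.1172]
orientation: [-0.316, -3.123, 0.0]
contact_force: [0.7, 0.7, -1.7]
grip_width: 0.0478
gripper_force: 62.4
```

arm_command:
  rows:
    - {"fingers": -0.1,"x": 0.0111,"y": 0.0323,"z": 0,"ax": 0,"ay": 0,"az": 0}
    - {"fingers": -0.1,"x": 0.0111,"y": 0.0323,"z": 0,"ax": 0,"ay": 0,"az": 0}
    - {"fingers": -0.1,"x": 0,"y": 0,"z": 0,"ax": 0,"ay": 0,"az": 7}
    - {"fingers": -0.1,"x": 0,"y": 0,"z": 0,"ax": 0,"ay": 0,"az": 7}
    - {"fingers": -0.1,"x": 0,"y": 0,"z": 0,"ax": 0,"ay": 0,"az": 7}
    - {"fingers": -0.1,"x": 0,"y": 0,"z": 0,"ax": 0,"ay": 0,"az": 7}
    - {"fingers": -0.1,"x": 0,"y": 0,"z": 0,"ax": 0,"ay": 0,"az": 7}
    - {"fingers": -0.1,"x": 0,"y": 0,"z": 0,"ax": 0,"ay": 0,"az": 7}
    - {"fingers": -0.1,"x": 0,"y": 0,"z": 0,"ax": 0,"ay": 0,"az": 7}
    - {"fingers": -0.1,"x": 0,"y": 0,"z": 0,"ax": 0,"ay": 0,"az": 7}

```text
clock: 46.28
tcp_pos: [0.4774, 0.0116, 0.1172]
orientation: [-1.753, -2.605, 0.003]
contact_force: [0.2, 1.1, -0.7]
grip_width: 0.0482
gripper_force: 62.4
```

arm_command:
  rows:
    - {"fingers": -0.1,"x": 0,"y": 0,"z": 0,"ax": 0,"ay": 0,"az": 7}
    - {"fingers": -0.1,"x": 0,"y": 0,"z": 0,"ax": 0,"ay": 0,"az": 7}
    - {"fingers": -0.1,"x": 0,"y": 0,"z": 0,"ax": 0,"ay": 0,"az": 7}
    - {"fingers": -0.1,"x": 0,"y": 0,"z": 0,"ax": 0,"ay": 0,"az": 2.7}
    - {"fingers": -0.1,"x": 0,"y": 0,"z": 0.02,"ax": 0,"ay": 0,"az": 0}
    - {"fingers": -0.1,"x": 0,"y": 0,"z": 0.03,"ax": 0,"ay": 0,"az": 0}
    - {"fingers": -0.1,"x": 0,"y": 0,"z": 0.015,"ax": 0,"ay": 0,"az": 0}
    - {"fingers": -0.1,"x": 0,"y": 0,"z": 0,"ax": 0,"ay": 0,"az": 0}
    - {"fingers": -0.1,"x": 0,"y": 0,"z": 0,"ax": 0,"ay": 0,"az": 0}

```text
clock: 47.03
tcp_pos: [0.4772, 0.0119, 0.0523]
orientation: [-2.243, -2.196, 0.004]
contact_force: [0.9, 0.6, -0.5]
grip_width: 0.048
gripper_force: 62.4
```

```bash
python3 - <<'E'
from h import *
gop(-44,-306,.0313)
f=grab('wrist'); hsv=brown(f)
m=cv2.inRange(hsv,(3,115,40),(17,255,235))
# brown spans in columns through row-scan: board gap between held tile and laid tile
for u in (270,285,300): 
    s=m[:,u]>0; d=np.flatnonzero(np.diff(s.astype(int))); print(u,d.tolist())
E
```

```text
clk 47.0 pos [0.4772 0.0119 0.0523] psi -1.2 w 0.0480 F [ 0.9  0.6 -0.5] | shift mm [-0.4  1.7 21. ] az 0.1 j [ 0.34 -0.65]
panel mm [ -45.6 -305.6]
270 [144, 164, 344]
285 [144, 164, 344]
300 [144, 164, 338, 340, 341]
```

Same picture as before (gap rows 144–164, as with tile B). Lower and slide up.

arm_command:
  rows:
    - {"fingers": -0.1,"x": 0,"y": 0.0015,"z": 0.011,"ax": 0,"ay": 0,"az": 0}
    - {"fingers": -0.1,"x": 0,"y": 0,"z": 0.008,"ax": 0,"ay": 0,"az": 0}
    - {"fingers": -0.1,"x": 0,"y": 0,"z": 0.002,"ax": 0,"ay": 0,"az": 0}
    - {"fingers": -0.1,"x": 0,"y": 0,"z": 0,"ax": 0,"ay": 0,"az": 0}
    - {"fingers": -0.1,"x": 0.002,"y": 0,"z": 0,"ax": 0,"ay": 0,"az": 0}
    - {"fingers": -0.1,"x": 0.002,"y": 0,"z": 0,"ax": 0,"ay": 0,"az": 0}
    - {"fingers": -0.1,"x": 0,"y": 0,"z": 0,"ax": 0,"ay": 0,"az": 0}

```text
clock: 47.67
tcp_pos: [0.4806, 0.0167, 0.0328]
orientation: [2.244, 2.198, 0.001]
contact_force: [0.8, -0.0, -1.8]
grip_width: 0.0481
gripper_force: 62.4
```

arm_command:
  rows:
    - {"fingers": -0.1,"x": 0.001,"y": 0,"z": 0,"ax": 0,"ay": 0,"az": 0}
    - {"fingers": -0.1,"x": 0.001,"y": 0,"z": 0,"ax": 0,"ay": 0,"az": 0}
    - {"fingers": -0.1,"x": 0,"y": 0,"z": 0,"ax": 0,"ay": 0,"az": 0}

```text
clock: 47.92
tcp_pos: [0.4805, 0.0181, 0.0326]
orientation: [2.244, 2.198, 0.0]
contact_force: [1.2, -0.4, -0.7]
grip_width: 0.0474
gripper_force: 62.4
```

arm_command:
  rows:
    - {"fingers": -0.1,"x": 0.001,"y": 0,"z": 0,"ax": 0,"ay": 0,"az": 0}
    - {"fingers": -0.1,"x": 0.001,"y": 0,"z": 0,"ax": 0,"ay": 0,"az": 0}
    - {"fingers": -0.1,"x": 0,"y": 0,"z": 0,"ax": 0,"ay": 0,"az": 0}

```text
clock: 48.17
tcp_pos: [0.4802, 0.0185, 0.0324]
orientation: [2.246, 2.196, -0.003]
contact_force: [-0.6, -4.8, -0.1]
grip_width: 0.0481
gripper_force: 62.6
```

arm_command:
  rows:
    - {"fingers": -0.1,"x": -0.0015,"y": 0,"z": 0.001,"ax": 0,"ay": 0,"az": 0}
    - {"fingers": -0.1,"x": 0,"y": 0,"z": 0.0015,"ax": 0,"ay": 0,"az": 0}
    - {"fingers": 0.3,"x": 0,"y": 0,"z": 0,"ax": 0,"ay": 0,"az": 0}
    - {"fingers": 0.3,"x": 0,"y": 0,"z": 0,"ax": 0,"ay": 0,"az": 0}
    - {"fingers": 0.3,"x": 0,"y": 0,"z": 0,"ax": 0,"ay": 0,"az": 0}
    - {"fingers": 0.3,"x": 0,"y": 0,"z": -0.01,"ax": 0,"ay": 0,"az": 0}
    - {"fingers": 0.3,"x": 0,"y": 0,"z": -0.03,"ax": 0,"ay": 0,"az": 0}
    - {"fingers": -1,"x": 0,"y": -0.024,"z": 0,"ax": 0,"ay": 0,"az": 0}
    - {"fingers": -1,"x": 0,"y": -0.023,"z": 0,"ax": 0,"ay": 0,"az": 0}
    - {"fingers": -1,"x": 0,"y": 0,"z": 0,"ax": 0,"ay": 0,"az": 0}

```text
clock: 49.0
tcp_pos: [0.429, 0.0191, 0.0704]
orientation: [-2.243, -2.199, 0.006]
contact_force: [-0.8, 0.0, -0.9]
grip_width: 0.0195
gripper_force: 0.0
```

arm_command:
  rows:
    - {"fingers": -1,"x": 0,"y": 0,"z": 0,"ax": 0,"ay": 0,"az": 0}
    - {"fingers": -1,"x": 0,"y": 0,"z": 0.02,"ax": 0,"ay": 0,"az": 0}
    - {"fingers": -1,"x": 0,"y": 0,"z": 0,"ax": 0,"ay": 0,"az": 0}
    - {"fingers": -1,"x": 0,"y": 0,"z": 0,"ax": 0,"ay": 0,"az": 0}

```text
clock: 49.33
tcp_pos: [0.4337, 0.0197, 0.0499]
orientation: [-2.244, -2.197, 0.001]
contact_force: [0.9, -0.4, 0.3]
grip_width: 0.0002
gripper_force: 0.0
```

```bash
python3 - <<'E'
from h import *
gop(-90,-300,.0312)
E
```

```text
clk 49.3 pos [0.4337 0.0197 0.0499] psi -1.2 w 0.0002 F [ 0.9 -0.4  0.3] | shift mm [-1.2 -0.6 18.7] az 0.1 j [ 0.33 -0.71]
panel mm [ -89.3 -298.8]
```

arm_command:
  rows:
    - {"fingers": -1,"x": -0.001,"y": 0,"z": 0.015,"ax": 0,"ay": 0,"az": 0}
    - {"fingers": -1,"x": 0,"y": 0,"z": 0.004,"ax": 0,"ay": 0,"az": 0}
    - {"fingers": -1,"x": 0,"y": 0,"z": 0,"ax": 0,"ay": 0,"az": 0}
    - {"fingers": -1,"x": 0,"y": 0,"z": 0,"ax": 0,"ay": 0,"az": 0}

```text
clock: 49.67
tcp_pos: [0.4336, 0.0187, 0.0313]
orientation: [-2.244, -2.198, 0.0]
contact_force: [0.5, 0.6, 0.4]
grip_width: 0.0
gripper_force: 0.0
```

arm_command:
  rows:
    - {"fingers": -1,"x": 0,"y": 0.004,"z": 0,"ax": 0,"ay": 0,"az": 0}
    - {"fingers": -1,"x": 0,"y": 0.004,"z": 0,"ax": 0,"ay": 0,"az": 0}
    - {"fingers": -1,"x": 0,"y": 0.004,"z": 0,"ax": 0,"ay": 0,"az": 0}
    - {"fingers": -1,"x": 0,"y": 0.004,"z": 0,"ax": 0,"ay": 0,"az": 0}
    - {"fingers": -1,"x": 0,"y": 0.004,"z": 0,"ax": 0,"ay": 0,"az": 0}
    - {"fingers": -1,"x": 0,"y": 0.004,"z": 0,"ax": 0,"ay": 0,"az": 0}
    - {"fingers": -1,"x": 0,"y": 0,"z": 0,"ax": 0,"ay": 0,"az": 0}

```text
clock: 50.25
tcp_pos: [0.4565, 0.0178, 0.0311]
orientation: [-2.244, -2.197, 0.004]
contact_force: [-6.5, -1.3, 9.1]
grip_width: -0.0001
gripper_force: 4.5
```

arm_command:
  rows:
    - {"fingers": -1,"x": 0,"y": 0.003,"z": 0,"ax": 0,"ay": 0,"az": 0}
    - {"fingers": -1,"x": 0,"y": 0.002,"z": 0,"ax": 0,"ay": 0,"az": 0}
    - {"fingers": -1,"x": 0,"y": 0.002,"z": 0,"ax": 0,"ay": 0,"az": 0}
    - {"fingers": -1,"x": 0,"y": 0,"z": 0,"ax": 0,"ay": 0,"az": 0}

```text
clock: 50.58
tcp_pos: [0.4627, 0.0176, 0.0311]
orientation: [-2.244, -2.197, 0.006]
contact_force: [-7.6, -0.5, 11.1]
grip_width: -0.0001
gripper_force: 5.8
```

```bash
python3 - <<'E'
from h import *
gop(-60,-300,.0310)
E
```

```text
clk 50.6 pos [0.4627 0.0176 0.0311] psi -1.2 w -0.0001 F [-7.6 -0.5 11.1] | shift mm [0.3 0.2 0.1] az 0.0 j [ 0.3  -0.72]
panel mm [ -60.2 -300.3]
```

arm_command:
  rows:
    - {"fingers": -1,"x": 0,"y": 0.002,"z": 0,"ax": 0,"ay": 0,"az": 0}
    - {"fingers": -1,"x": 0,"y": 0.001,"z": 0,"ax": 0,"ay": 0,"az": 0}
    - {"fingers": -1,"x": 0,"y": 0,"z": 0,"ax": 0,"ay": 0,"az": 0}

```text
clock: 50.83
tcp_pos: [0.4638, 0.0176, 0.031]
orientation: [-2.242, -2.196, 0.01]
contact_force: [-13.6, 0.6, 18.1]
grip_width: 0.0001
gripper_force: 9.5
```

arm_command:
  rows:
    - {"fingers": -1,"x": 0,"y": 0.001,"z": 0,"ax": 0,"ay": 0,"az": 0}
    - {"fingers": -1,"x": 0,"y": 0.001,"z": 0,"ax": 0,"ay": 0,"az": 0}
    - {"fingers": -1,"x": 0,"y": 0,"z": 0,"ax": 0,"ay": 0,"az": 0}

```text
clock: 51.08
tcp_pos: [0.464, 0.0176, 0.0308]
orientation: [-2.241, -2.196, 0.014]
contact_force: [-18.3, 1.6, 24.2]
grip_width: -0.0007
gripper_force: 13.1
```

arm_command:
  rows:
    - {"fingers": -1,"x": 0,"y": -0.012,"z": 0,"ax": 0,"ay": 0,"az": 0}
    - {"fingers": -1,"x": 0,"y": 0,"z": -0.02,"ax": 0,"ay": 0,"az": 0}
    - {"fingers": -1,"x": 0,"y": 0,"z": -0.02,"ax": 0,"ay": 0,"az": 0}
    - {"fingers": -1,"x": -0.035,"y": 0,"z": 0,"ax": 0,"ay": 0,"az": 0}
    - {"fingers": -1,"x": -0.036,"y": 0,"z": 0,"ax": 0,"ay": 0,"az": 0}
    - {"fingers": -1,"x": 0,"y": 0.023,"z": 0,"ax": 0,"ay": 0,"az": 0}
    - {"fingers": -1,"x": 0,"y": 0.022,"z": 0,"ax": 0,"ay": 0,"az": 0}
    - {"fingers": -1,"x": 0,"y": 0,"z": 0,"ax": 0,"ay": 0,"az": 0}
    - {"fingers": -1,"x": 0,"y": 0,"z": 0,"ax": 0,"ay": 0,"az": 0}

```text
clock: 51.83
tcp_pos: [0.5022, -0.054, 0.0712]
orientation: [2.245, 2.197, 0.002]
contact_force: [-0.4, 0.9, -0.1]
grip_width: -0.0003
gripper_force: 0.0
```

```bash
python3 - <<'E'
from h import *
gop(-25,-370,.0313)
E
```

```text
clk 51.8 pos [ 0.5022 -0.054   0.0712] psi -1.3 w -0.0003 F [-0.4  0.9 -0.1] | shift mm [ 1.  -5.9 39.9] az -0.0 j [ 0.49 -0.48]
panel mm [ -19.2 -371. ]
```

arm_command:
  rows:
    - {"fingers": -1,"x": 0,"y": -0.006,"z": 0.02,"ax": 0,"ay": 0,"az": 0}
    - {"fingers": -1,"x": 0,"y": 0,"z": 0.015,"ax": 0,"ay": 0,"az": 0}
    - {"fingers": -1,"x": 0,"y": 0,"z": 0.0045,"ax": 0,"ay": 0,"az": 0}
    - {"fingers": -1,"x": 0,"y": 0,"z": 0,"ax": 0,"ay": 0,"az": 0}
    - {"fingers": -1,"x": 0.003,"y": 0,"z": 0,"ax": 0,"ay": 0,"az": 0}
    - {"fingers": -1,"x": 0.003,"y": 0,"z": 0,"ax": 0,"ay": 0,"az": 0}
    - {"fingers": -1,"x": 0,"y": 0,"z": 0,"ax": 0,"ay": 0,"az": 0}

```text
clock: 52.42
tcp_pos: [0.4957, -0.0468, 0.0324]
orientation: [2.243, 2.198, 0.002]
contact_force: [0.5, 0.1, 0.1]
grip_width: 0.0002
gripper_force: 0.0
```

arm_command:
  rows:
    - {"fingers": -1,"x": 0.002,"y": 0,"z": 0,"ax": 0,"ay": 0,"az": 0}
    - {"fingers": -1,"x": 0.002,"y": 0,"z": 0,"ax": 0,"ay": 0,"az": 0}
    - {"fingers": -1,"x": 0,"y": 0,"z": 0,"ax": 0,"ay": 0,"az": 0}

```text
clock: 52.67
tcp_pos: [0.4952, -0.0437, 0.0318]
orientation: [2.244, 2.198, 0.0]
contact_force: [0.6, 0.4, -0.2]
grip_width: 0.0006
gripper_force: 0.0
```

arm_command:
  rows:
    - {"fingers": -1,"x": 0.001,"y": 0,"z": 0,"ax": 0,"ay": 0,"az": 0}
    - {"fingers": -1,"x": 0.001,"y": 0,"z": 0,"ax": 0,"ay": 0,"az": 0}
    - {"fingers": -1,"x": 0,"y": 0,"z": 0,"ax": 0,"ay": 0,"az": 0}

```text
clock: 52.92
tcp_pos: [0.4952, -0.0435, 0.0317]
orientation: [2.245, 2.195, -0.003]
contact_force: [-0.0, -6.2, 3.6]
grip_width: -0.0001
gripper_force: 2.6
```

arm_command:
  rows:
    - {"fingers": -1,"x": 0.002,"y": 0,"z": 0,"ax": 0,"ay": 0,"az": 0}
    - {"fingers": -1,"x": 0.002,"y": 0,"z": 0,"ax": 0,"ay": 0,"az": 0}
    - {"fingers": -1,"x": 0,"y": 0,"z": 0,"ax": 0,"ay": 0,"az": 0}

```text
clock: 53.17
tcp_pos: [0.4951, -0.0432, 0.0317]
orientation: [2.247, 2.19, -0.009]
contact_force: [-0.4, -14.5, 5.6]
grip_width: 0.0003
gripper_force: 7.2
```

arm_command:
  rows:
    - {"fingers": -1,"x": 0.002,"y": 0,"z": 0,"ax": 0,"ay": 0,"az": 0}
    - {"fingers": -1,"x": 0.002,"y": 0,"z": 0,"ax": 0,"ay": 0,"az": 0}
    - {"fingers": -1,"x": 0,"y": 0,"z": 0,"ax": 0,"ay": 0,"az": 0}

```text
clock: 53.42
tcp_pos: [0.4951, -0.0429, 0.0317]
orientation: [2.248, 2.185, -0.015]
contact_force: [0.3, -23.5, 7.0]
grip_width: -0.0
gripper_force: 11.7
```

arm_command:
  rows:
    - {"fingers": -1,"x": -0.015,"y": 0,"z": 0,"ax": 0,"ay": 0,"az": 0}
    - {"fingers": -1,"x": 0,"y": 0,"z": -0.03,"ax": 0,"ay": 0,"az": 0}
    - {"fingers": -1,"x": 0,"y": 0,"z": -0.04,"ax": 0,"ay": 0,"az": 0}
    - {"fingers": -1,"x": 0,"y": 0,"z": -0.04,"ax": 0,"ay": 0,"az": 0}
    - {"fingers": -1,"x": 0,"y": -0.03,"z": -0.02,"ax": 0,"ay": 0,"az": 0}
    - {"fingers": -1,"x": 0.03,"y": 0,"z": 0,"ax": 0,"ay": 0,"az": 0}
    - {"fingers": -1,"x": 0.04,"y": 0,"z": 0,"ax": 0,"ay": 0,"az": 0}
    - {"fingers": -1,"x": 0.03,"y": 0,"z": 0,"ax": 0,"ay": 0,"az": 0}
    - {"fingers": -1,"x": 0,"y": 0,"z": 0,"ax": 0,"ay": 0,"az": 0}
    - {"fingers": -1,"x": 0,"y": 0,"z": 0,"ax": 0,"ay": 0,"az": 0}

```text
clock: 54.25
tcp_pos: [0.4669, 0.0539, 0.1618]
orientation: [-2.24, -2.203, -0.001]
contact_force: [-0.8, -0.3, 0.8]
grip_width: -0.0003
gripper_force: 0.0
```

```bash
cat > seam.py <<'E'
from h import *
# unwarp the tile-top plane (z=.02) at 0.25 mm/px in panel axes; read seams from the resampled profile
def top(f):
    xs=np.arange(-60,15,.25); ys=np.arange(-360,8,.25)
    X,Y=np.meshgrid(xs,ys); a=np.radians(TH)
    W=np.stack([C[0]+(X*np.cos(a)-Y*np.sin(a))/1000,C[1]+(X*np.sin(a)+Y*np.cos(a))/1000,np.full(X.shape,.02)],-1).reshape(-1,3)
    T=np.linalg.inv(np.array(f['world_from_camera'])); rv=cv2.Rodrigues(T[:3,:3])[0]
    p=cv2.projectPoints(W,rv,T[:3,3],np.float64(f['K']),np.float64(f['distortion']))[0].reshape(*X.shape,2).astype(np.float32)
    return xs,ys,cv2.remap(f['frame'],p[...,0],p[...,1],cv2.INTER_LINEAR)
E
python3 - <<'E'
from seam import *
go(.48,.1,.16)
f=grab('wrist'); xs,ys,im=top(f); V=cv2.cvtColor(im,cv2.COLOR_RGB2HSV)
def row(y): 
    j=np.abs(ys-y).argmin(); return V[j-4:j+5].mean(0)
for y in (-8,-25,-42,-60,-100,-140,-160,-200,-240,-260,-300,-340):
    r_=row(y); i=np.abs(xs+4).argmin(); k=np.abs(xs-4).argmin()
    seg=r_[i:k:2,2].round().astype(int); n=np.abs(xs+56).argmin(); q=np.abs(xs+44).argmin(); e=xs[n+np.argmax(np.diff(r_[n:q,1]))]
    print(y,'V across x-4..4',seg.tolist(),'near edge',e)
def col(a,b):
    i,k=np.abs(xs-a).argmin(),np.abs(xs-b).argmin(); return V[:,i:k].mean(1)
for s,xr in ((0,(-35,-15)),(-50,(-35,-15)),(-150,(-35,-15)),(-250,(-35,-15)),(-350,(-35,-15))):
    j=np.abs(ys-s).argmin(); print('seam y',s,'V',col(*xr)[j-20:j+21:2,2].round().astype(int).tolist() if j+21<len(ys) else col(*xr)[j-20::2,2].round().astype(int).tolist())
E
```

```text
clk 54.2 pos [0.4669 0.0539 0.1618] psi -1.0 w -0.0003 F [-0.8 -0.3  0.8] | shift mm [46.4 12.3  1.8] az 0.0 j [ 0.41 -0.58]
-8 V across x-4..4 [0, 0, 0, 0, 0, 0, 0, 0, 0, 0, 0, 0, 0, 0, 0, 0] near edge -56.0
-25 V across x-4..4 [0, 0, 0, 0, 0, 0, 0, 0, 0, 0, 0, 0, 0, 0, 0, 0] near edge -56.0
-42 V across x-4..4 [0, 0, 0, 0, 0, 0, 0, 0, 0, 0, 0, 0, 0, 0, 0, 0] near edge -56.0
-60 V across x-4..4 [0, 0, 0, 0, 0, 0, 0, 0, 0, 0, 0, 0, 0, 0, 0, 0] near edge -56.0
-100 V across x-4..4 [0, 0, 0, 0, 0, 0, 0, 0, 0, 0, 0, 0, 0, 0, 0, 0] near edge -56.0
-140 V across x-4..4 [153, 153, 153, 153, 153, 153, 152, 144, 129, 100, 75, 58, 81, 106, 133, 145] near edge -49.25
-160 V across x-4..4 [154, 154, 154, 154, 154, 154, 155, 154, 149, 120, 79, 68, 75, 111, 133, 149] near edge -48.75
-200 V across x-4..4 [155, 154, 155, 155, 155, 155, 156, 151, 140, 106, 70, 79, 108, 166, 183, 181] near edge -49.0
-240 V across x-4..4 [154, 153, 153, 153, 153, 153, 152, 143, 126, 101, 76, 78, 87, 110, 130, 145] near edge -49.25
-260 V across x-4..4 [152, 152, 153, 153, 153, 152, 150, 146, 128, 102, 77, 57, 85, 111, 133, 146] near edge -49.0
-300 V across x-4..4 [153, 152, 152, 152, 152, 152, 149, 145, 125, 102, 88, 78, 98, 116, 125, 130] near edge -49.0
-340 V across x-4..4 [152, 152, 152, 152, 152, 152, 149, 144, 119, 95, 74, 64, 90, 115, 132, 145] near edge -55.0
seam y 0 V [0, 0, 0, 0, 0, 0, 0, 0, 0, 0, 0, 0, 0, 0, 0, 0, 0, 0, 0, 0, 0]
seam y -50 V [0, 0, 0, 0, 0, 0, 0, 0, 0, 0, 0, 0, 0, 0, 0, 0, 0, 0, 0, 0, 0]
seam y -150 V [158, 158, 158, 158, 158, 158, 157, 154, 138, 112, 88, 112, 135, 151, 155, 156, 156, 156, 156, 156, 156]
seam y -250 V [154, 154, 154, 154, 154, 154, 154, 152, 141, 128, 109, 106, 127, 141, 151, 154, 154, 154, 154, 154, 154]
seam y -350 V [79, 80, 81, 81, 82, 82, 83, 83, 84, 85, 82, 83, 86, 90, 94, 96, 97, 98, 99, 100, 100]
```

arm_command:
  rows:
    - {"fingers": -1,"x": 0.035,"y": 0,"z": 0,"ax": 0,"ay": 0,"az": 0}
    - {"fingers": -1,"x": 0.04,"y": 0,"z": 0,"ax": 0,"ay": 0,"az": 0}
    - {"fingers": -1,"x": 0.04,"y": 0,"z": 0,"ax": 0,"ay": 0,"az": 0}
    - {"fingers": -1,"x": 0.035,"y": 0,"z": 0,"ax": 0,"ay": 0,"az": 0}
    - {"fingers": -1,"x": 0,"y": 0,"z": 0,"ax": 0,"ay": 0,"az": 0}
    - {"fingers": -1,"x": 0,"y": 0,"z": 0,"ax": 0,"ay": 0,"az": 0}

```text
clock: 54.8
tcp_pos: [0.4701, 0.2027, 0.1613]
orientation: [-2.242, -2.2, 0.0]
contact_force: [-0.2, -1.0, -0.9]
grip_width: -0.0001
gripper_force: 0.0
```

```bash
cat > chk.py <<'E'
from seam import *
gop(-85,-25,.07)
f=grab('wrist'); xs,ys,im=top(f); V=cv2.cvtColor(im,cv2.COLOR_RGB2HSV)
def row(y): 
    j=np.abs(ys-y).argmin(); return V[j-4:j+5].mean(0)
for y in (-6,-15,-25,-35,-45,-60,-75,-100,-120,-140,-160):
    r_=row(y); i=np.abs(xs+4).argmin(); k=np.abs(xs-4).argmin()
    n=np.abs(xs+56).argmin(); q=np.abs(xs+44).argmin(); e=xs[n+np.argmax(np.diff(r_[n:q,1]))]
    print(y,r_[i:k:2,2].round().astype(int).tolist(),'near edge',e)
for s in (-2,-50,-150):
    j=np.abs(ys-s).argmin()
    for a in (-42,-25,-8):
        i=np.abs(xs-a).argmin(); print('seam y',s,'x',a,V[j-20:j+21:2,i-8:i+9,2].mean(1).round().astype(int).tolist())
E
python3 chk.py
```

```text
clk 54.8 pos [0.4701 0.2027 0.1613] psi -1.1 w -0.0001 F [-0.2 -1.  -0.9] | shift mm [ 90.1 -27.7  91.3] az 0.2 j [ 0.11 -0.9 ]
panel mm [ -56.9 -115. ]
-6 [160, 160, 160, 160, 160, 160, 159, 150, 120, 77, 63, 65, 97, 121, 142, 155] near edge -49.25
-15 [160, 160, 160, 160, 160, 160, 157, 148, 121, 94, 67, 78, 96, 122, 142, 158] near edge -49.25
-25 [160, 160, 160, 160, 160, 160, 157, 145, 127, 96, 77, 77, 97, 122, 141, 154] near edge -49.5
-35 [160, 159, 159, 159, 159, 158, 156, 147, 127, 97, 79, 73, 95, 118, 142, 154] near edge -49.75
-45 [158, 158, 158, 158, 158, 158, 156, 152, 126, 99, 70, 71, 88, 118, 143, 156] near edge -49.25
-60 [159, 159, 159, 159, 159, 159, 157, 155, 129, 98, 74, 74, 103, 124, 143, 153] near edge -49.25
-75 [158, 158, 158, 158, 158, 158, 156, 152, 126, 91, 72, 66, 100, 126, 144, 153] near edge -49.25
-100 [159, 159, 159, 159, 159, 159, 156, 151, 129, 106, 89, 96, 130, 151, 166, 167] near edge -49.5
-120 [159, 159, 159, 159, 158, 158, 156, 144, 127, 99, 84, 87, 101, 124, 139, 151] near edge -49.25
-140 [158, 157, 157, 157, 158, 157, 151, 141, 115, 90, 66, 69
[... 541 characters left out ...]
 162, 161, 161, 159, 155, 129, 100, 114, 131, 153, 159, 160, 160, 160, 160, 160, 160]
seam y -50 x -25 [160, 161, 160, 160, 160, 160, 160, 158, 154, 132, 96, 117, 141, 153, 158, 159, 159, 159, 159, 160, 160]
seam y -50 x -8 [158, 158, 159, 159, 159, 159, 159, 158, 153, 141, 107, 111, 142, 152, 158, 159, 158, 158, 158, 158, 159]
seam y -150 x -42 [160, 160, 160, 160, 160, 160, 160, 159, 151, 144, 132, 123, 137, 152, 156, 160, 160, 160, 160, 160, 160]
seam y -150 x -25 [159, 159, 159, 159, 159, 159, 159, 158, 151, 144, 131, 120, 137, 153, 156, 159, 159, 159, 159, 159, 159]
seam y -150 x -8 [158, 158, 158, 158, 158, 158, 158, 156, 150, 144, 129, 117, 137, 155, 157, 158, 158, 158, 158, 158, 158]
```

All seams are uniform and tight and the near edge is straight. Handing in.

```bash
python3 -c "
from h import *
print(r.hand_in())"
```

```text
the job is handed in; nothing more can be done
None
```

The second course is laid: half tile first against the end stop, then all three whole tiles, butted tight and straight against the first course, with the miscut in the black tub; I handed the job in at about 55 s, and no verdict came back.

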